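# Check clutch-pack clearance with a taper gauge

## Robot

A 7-joint arm with a two-finger parallel gripper is mounted at the origin on the work surface. World frame = base frame: x ahead of the robot, y to its left, z up, the work surface at z = 0. Lengths are in m, angles in rad, forces in N, time in s.
With the tool pointing down it reaches from about 0.425 to 0.875 m from the base axis. Payload 4.7 kg.
Tool frame: the origin (TCP) lies on the centre line of the jaws, within the pads' length; the fingertips stand 8 mm ahead of it and the grasp point (between the pads) lies 11 mm behind it; z points along the fingers, y is the direction in which the jaws open and shut (so a half turn about z gives the same grasp; the last joint's range is limited). The gripper opens to 87 mm and grips with 3 to 60 N. Pads are 19 mm wide; open, the fingers measure 117 mm over their backs; the gripper's body (75 mm by 190 mm) begins 51 mm behind the grasp point.
Start: joints at [-1.111, 0.321, -0.07, 1.45, 0.023, 1.371, -0.057], TCP at [0.28, 0.586, 0.199] pointing down, gripper open.
Joint ranges: [-2.86, 2.86], [-0.3, 2.09], [-1.38, 1.24], [0.06, 2.45], [-1.56, 4.7], [0.09, 2.05], [-2.69, 2.69]. Speed limits (rad/s): [2.57, 2.57, 3.14, 3.14, 3.14, 3.14, 3.14].

## Interface

Orientations are given as a rotation vector (axis times angle).
In Python, from bench import status, optics, order gives the robot as it stands.
- The arm moves only by the tool step_arm, never from a script. Its argument "rows" is a list of rows, each a list of 3 entries, a list of its own where there are three numbers: the turn, a rotation vector about the tool's x, y, z in degrees, then the shift along the tool's x, y, z in mm, then the finger opening in mm, from 0 to 87. A call has 1 to 12 rows; each row shifts and turns the pose as measured when the row begins, along the tool's axes as they then stand; what a row does not reach is not made up. A row lasts 1/12 s, in which the tool goes at most 41.7 mm and 7.16 degrees, less where a joint would pass 70% of its speed; a pose out of reach is approached as far as the arm can. A call is refused whole if a number of a shift passes 41.7 or a number of a turn 7.16, either way. A call with a gripper value outside its range is refused whole. The fingers move at their own pace and stop on an object; "grip_force" is the grip in N (left out, the last holds). Time passes only in rows, so rows that do not move let the fingers close. It gives the time, the measured TCP pose, the force and the opening at its end, in the units of the state.
- status.get_state(): the state, without advancing time (a new reading comes with each control period).
- optics.get_image(name): name is "side" or "top"; returns a dict with "frame" (420x560x3 uint8, red, green, blue), "range_z" (420x560 float32, m along the optical axis (not along the pixel's ray), 0 where there is no reading), "K" (3x3 intrinsics, pixels), "R" (3x3) and "t" (3): a world point X has camera coordinates R X + t. Camera axes: x right, y down, z forward; pixel columns grow to the right and rows downward; lengths in m; the calibration is good to about 2 mm. A picture is of the moment at which its call begins.
- order.close_job(): hands the job in, once; it reports no verdict.
The state is a dict: "time": time; "joint_positions": joint angles; "qd": joint speeds; "joint_torque": joint torques, N m; "position": TCP position; "tool_rot": TCP orientation; "ft_force": force on the tool from outside, world axes, zero at the start; "torque": the same for the moment, N m; "grip_width": opening from 0.0 (shut) to 1.0 (fully open).
Only numpy, scipy, OpenCV 4.12 (cv2) and the standard library are available. Lean on these libraries where they do the work, as an engineer would, in place of code of your own. Each camera call takes 0.05 s, during which the arm holds its last target.

## Task

Take the taper gauge (the flat wedge-bladed tool) out of the tool rack, lever the clutch housing's hinged hatch open with its blade (not with your fingers) until the hatch lies back by itself, then slide the blade straight down into the gap between the two plates under the hatch until it drags snugly on both of them, without forcing the plates apart. Finish while still holding the gauge upright at that depth, keep your grip, and leave everything else on the bench where it is.

Things in the scene. Friction and masses are not known exactly. Their poses are not given: they have to be found in the camera images.
- gauge: Taper gauge, 0.12 kg (varies): grey handle 14 (x) x 34 (y) x 50 (z) mm; origin at the centre of its underside, z up. Below it a flat steel blade 80 mm long, 24 mm wide (y): top 20 mm is 8 mm thick (x), the lower 60 mm tapers evenly on both faces to 2 mm at the tip. Starts upright in one of the rack's slots, underside on the rack's top, axes along the rack's.
- gauge_tip (a point): Centre of the tip of the gauge's blade, 80 mm below the gauge's origin.
- rack: Black tool rack, fixed: a block 60 (x) x 190 (y) x 90 (z) mm, origin at the centre of its underside. Three slots, 11 (x) x 27 (y) mm, right through it, at y = -60, 0 and 60 mm; each holds one upright tool.
- scraper: Bystander in the rack: narrow parallel blade, a round flange and a round grey handle 20 mm in diameter, its top 54 mm above the rack. Leave it.
- scriber: Bystander in the rack: thin round rod, a round flange and a thin steel handle 14 mm in diameter, its top 60 mm above the rack. Leave it.
- housing: Fixed aluminium clutch housing, 150 (x) x 130 (y) x 110 (z) mm, origin at its underside's centre; x runs from front (robot side) to back. Behind x = 15 mm its top is a fixed deck; in front is an opening 85 x 120 mm under the hatch. Walls end at z = 105, floor at 6 mm. Inside, two upright discs (92 mm across, 8 thick, axis along x): fixed backing plate in front, sprung pressure plate behind.
- hatch (a joint): Angle of the housing's hatch: 0 = shut (level), grows as its front edge rises, to a stop at 1.95 rad, leaning back. Past 1.6 rad it falls open and stays by its own weight; before that it falls shut. It is free but for slight friction; its front edge needs about 0.8 N to lift.
- hatch_hinge (a point): Middle of the hatch's hinge line (along the housing's y), at x = 15, z = 107.5 mm in the housing.
- hatch_lip (a point): Middle of the lower corner of the hatch's front edge. The hatch is a grey plate, 108 mm from hinge line to front edge, 126 mm wide (y), 5 mm thick, 0.16 kg; shut, its underside is at z = 105 mm in the housing and its front lip overhangs the housing's front wall by 18 mm, so that a blade can go under it.
- backing_plate: The fixed plate of the two (front one). Its origin is on its working face (which looks to the housing's +x), at the level of the housing's underside.
- backing_face (a point): Point on the backing plate's working face, in the middle of its width, 90 mm above the housing's underside, at x = -40 mm in the housing. The face goes straight down from here; above it the edge is chamfered at 45 degrees for 6 mm.
- pressure_face (a point): Point on the pressure plate's working face, opposite backing_face and at the same height; its edge is chamfered likewise. The gap from backing_face to here along the housing's x is 4.5 to 7 mm, so the blade drags when its tip is about 25 to 50 mm below these points.
- pressure_plate (a joint): How far the pressure plate is pushed back (to the housing's +x) against its springs, m: 0 at rest, 10 N per mm, up to 6 mm.
- bearing: Bystander: steel bearing ring 56 mm across, 16 mm high.
- hub: Bystander: steel flanged hub 64 mm across, 36 mm high.
- socket: Bystander: steel socket 26 mm across, 32 mm high.
- spray: Bystander: grey can 60 mm across, 160 mm high.
- wrench: Bystander: wrench lying flat at the back.
Mind the look-alikes: they are no part of the job. Leave any purple or red look-alike of the gauge alone.

How it is judged:
On the way, in this order (a step that is already met when the one before it is completed fails the run):
1. the gauge is held clear of the rack (height (world z) of gauge_tip above 0.095 m and contact force between the fingers and gauge above 1 N), for 0.1 s.
2. the gauge's blade is raising the hatch (past 0.35 rad) (value of joint hatch above 0.35 rad and contact force between gauge and hatch above 0.1 N), for 0.05 s.
3. the hatch lies open (past 1.7 rad) (value of joint hatch above 1.7 rad and contact force between the fingers and gauge above 1 N), for 0.2 s.
At the end, for the whole second after the job is handed in: Gauge gripped (>2 N), still, upright within 0.10 rad, square within 0.15 rad, tip 12-72 mm down between the plates and within 12 mm of their middle, pressing each plate >0.7 N, pressure plate pushed back <2 mm; hatch open past 1.7 rad; nothing else moved (20 mm; rack tools 30 mm) (contact force between the fingers and gauge above 2 N and contact force between gauge and backing_plate above 0.7 N and contact force between gauge and pressure_plate above 0.7 N and value of joint pressure_plate below 0.002 m and angle between gauge's own z axis and vertical below 0.1 rad and angle between the x axis of gauge and the x axis of housing, either way round below 0.15 rad and z of gauge_tip in the frame of backing_face between -0.072 and -0.012 m and x of gauge_tip in the frame of backing_face above 0 m and x of gauge_tip in the frame of pressure_face below 0 m and y of gauge_tip in the frame of backing_face between -0.012 and 0.012 m and value of joint hatch above 1.7 rad and linear speed of gauge below 0.01 m/s and distance of each of scraper, scriber from where it was at the start of the episode below 0.03 m and distance of each of bearing, hub, socket, spray, wrench from where it was at the start of the episode below 0.02 m); the arm keeps its last pose, push and grip.
It fails at once if the fingers push the hatch (over 2 N) (contact force between the fingers and hatch above 2 N).
It fails at once if the plates are forced apart (pressure plate pushed back over 3.5 mm) (value of joint pressure_plate above 0.0035 m).
It fails at once if another thing on the bench is disturbed (moved over 20 mm, rack tools 30 mm) (distance of any of scraper, scriber from where it was at the start of the episode above 0.03 m or distance of any of bearing, hub, socket, spray, wrench from where it was at the start of the episode above 0.02 m).
It also fails if it takes over 67 s, if anything falls off the work surface, if the arm or the gripper's body presses on something with over 40 N, if the wrist force passes 120 N, or if a joint passes its speed limit or range.

## Working session

There is one attempt and no reset: what is moved stays moved. The work goes in short steps, Python scripts to look and compute and a tool call to move; the robot and the scene stay as the last step left them, time stands still between calls to the robot, and variables do not carry over. Pictures are saved under pics/ and viewed, and the job is handed in when it is done.

Besides the shell and the picture viewer there is one more tool, called after ">>>" as name([rows], argument=value, ...), one row to a line, values as JSON. step_arm: Moves the arm, as the interface text tells. Its arguments: {"type":"object","properties":{"rows":{"type":"array"},"grip_force":{"type":"number"}},"required":["rows"]}

```bash
ls; mkdir -p pics; python3 - <<'E'
from bench import status, optics
import cv2,pickle
print(status.get_state())
for n in ("side","top"):
    d=optics.get_image(n); pickle.dump(d,open(f"{n}0.pkl","wb"))
    cv2.imwrite(f"pics/{n}0.png",d["frame"][:,:,::-1]); print(n,d["K"],d["R"],d["t"])
E
```

```text
pics
{'time': 0.0, 'joint_positions': array([-1.11092483,  0.32181985, -0.07010445,  1.45167276,  0.02263236,
        1.37081104, -0.05685356]), 'qd': array([-0.0008131 , -0.0001773 ,  0.00067044, -0.00057124,  0.00109195,
        0.00158783,  0.00083301]), 'joint_torque': array([-3.58763518e-04, -4.91280019e+01, -4.03902009e-01, -3.12525094e+01,
       -6.38051704e-02,  4.36093309e-02,  1.63722525e-04]), 'position': array([0.28003725, 0.58591302, 0.19766491]), 'tool_rot': array([-6.94209370e-01, -3.06361989e+00,  2.98361345e-03]), 'ft_force': array([-0.54582398, -0.03431374, -0.24338726]), 'torque': array([ 0.08047259, -0.02449806,  0.02501416]), 'grip_width': 0.9997925765236381}
side [[547.03751315   0.         280.60031756]
 [  0.         547.03751315 214.10156309]
 [  0.           0.           1.        ]] [[ 0.93799604 -0.34650607 -0.00984725]
 [-0.27264845 -0.71992414 -0.63825705]
 [ 0.21407067  0.60136743 -0.76976033]] [-0.55649882  0.16188699  1.17201137]
top [[430.58929763   0.         272.18576201]
 [  0.         430.58929763 207.42111603]
 [  0.           0.           1.        ]] [[-0.01554434 -0.99987864 -0.0010358 ]
 [-0.98673349  0.01550739 -0.16160615]
 [ 0.1616026  -0.00149    -0.98685479]] [-0.03344397  0.58881589  0.99263077]
```

View pics/side0.png

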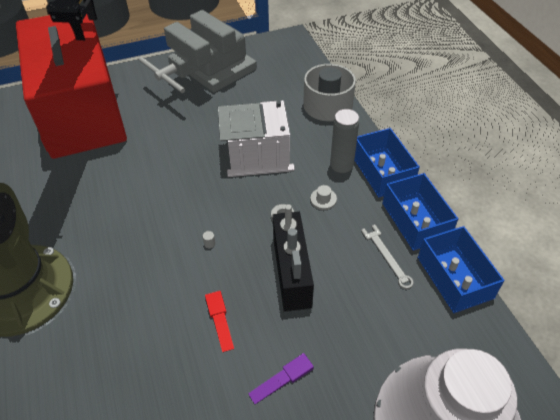

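View pics/top0.png

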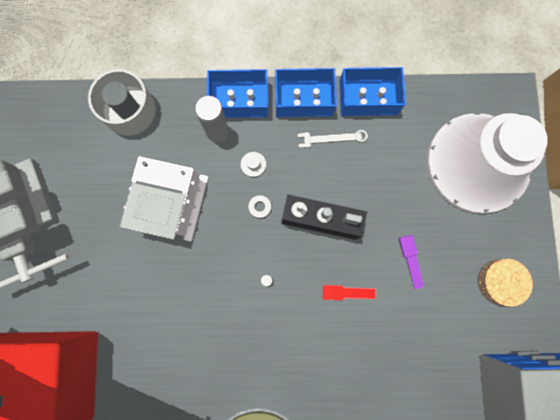

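```bash
cat > h.py <<'E'
import numpy as np,pickle,cv2
def W(d,u,v,z=None):
    """pixel arrays -> world by depth"""
    u=np.asarray(u,float);v=np.asarray(v,float)
    K,R,t=d["K"],d["R"],d["t"]
    ray=np.stack([(u-K[0,2])/K[0,0],(v-K[1,2])/K[1,1],np.ones_like(u)],-1)
    if z is None:
        r=d["range_z"][v.round().astype(int),u.round().astype(int)]
        return (ray*r[...,None]-t)@R
    c=-R.T@t; dd=ray@R
    return c+dd*((z-c[2])/dd[...,2])[...,None]
def cloud(d):
    v,u=np.mgrid[0:420,0:560]; P=W(d,u,v); return P
def proj(d,X):
    c=np.asarray(X)@d["R"].T+d["t"]; p=c@d["K"].T; return p[...,:2]/p[...,2:]
def load(n): return pickle.load(open(n+".pkl","rb"))
def crop(d,u0,v0,u1,v1,s,name,pts=None):
    im=d["frame"][:,:,::-1].copy()[v0:v1,u0:u1]
    im=cv2.resize(im,None,fx=s,fy=s,interpolation=cv2.INTER_CUBIC)
    if pts is not None:
        for p in proj(d,pts):
            cv2.circle(im,(int((p[0]-u0+.5)*s),int((p[1]-v0+.5)*s)),3,(0,0,255),1)
    cv2.imwrite("pics/"+name+".png",im)
E
python3 - <<'E'
from h import *
s=load("side0");t=load("top0")
crop(t,270,180,380,250,7,"c_top"); crop(s,250,190,330,320,4,"c_side"); crop(t,110,145,220,250,5,"c_h"); 
P=cloud(t)
for nm,(u,v) in dict(gauge=(353,218),racktop=(340,225),deck=(160,172),hatch=(155,208),floor=(230,300)).items(): print(nm,P[v,u])
# rack top points by height
m=(abs(P[...,2]-.09)<.006); m[:, :270]=0; m[:,380:]=0; m[:180]=0; m[250:]=0
q=P[m][:,:2]; r=cv2.minAreaRect((q*1000).astype(np.float32)); print("rack",r,len(q))
m=(P[...,2]>.1); m[:, :270]=0; m[:,380:]=0; m[:180]=0; m[250:]=0
n,l,st,ce=cv2.connectedComponentsWithStats(m.astype(np.uint8))
for i in range(1,n):
    q=P[l==i]; print(len(q),q.mean(0),q.min(0),q.max(0),np.median(q[:,2]), cv2.minAreaRect((q[q[:,2]>q[:,2].max()-.008][:,:2]*1000).astype(np.float32)))
for nm,D in (("t",t),("s",s)):
    P2=cloud(D)
    m=(abs(P2[...,2]-.110)<.004)&(P2[...,1]>.1)&(P2[...,1]<.5)&(P2[...,0]>.4)&(P2[...,0]<.75)
    n,l,st,ce=cv2.connectedComponentsWithStats(m.astype(np.uint8))
    for i in range(1,n):
        if st[i,4]>200:
            q=P2[l==i]; print("housing",nm,len(q),q.mean(0),cv2.minAreaRect((q[:,:2]*1000).astype(np.float32)))
E
```

```text
gauge [ 0.54724035 -0.21964604  0.13731201]
racktop [ 0.5381612  -0.19837912  0.08762931]
deck [0.66559197 0.21528925 0.10655501]
hatch [0.58093924 0.22356938 0.1097484 ]
floor [ 0.36839118  0.06411611 -0.00210093]
rack ((562.1851196289062, -163.21151733398438), (189.9733123779297, 60.8899040222168), 76.80238342285156) 1824
1 [ 0.42007278 -0.04109188  1.07470406] [ 0.42007278 -0.04109188  1.07470406] [ 0.42007278 -0.04109188  1.07470406] 1.0747040588110706 ((420.0727844238281, -41.091880798339844), (0.0, 0.0), 0.0)
1 [ 0.42007278 -0.04109188  1.07470406] [ 0.42007278 -0.04109188  1.07470406] [ 0.42007278 -0.04109188  1.07470406] 1.0747040588110706 ((420.0727844238281, -41.091880798339844), (0.0, 0.0), 0.0)
1 [ 0.42007278 -0.04109188  1.07470406] [ 0.42007278 -0.04109188  1.07470406] [ 0.42007278 -0.04109188  1.07470406] 1.0747040588110706 ((420.0727844238281, -41.091880798339844), (0.0, 0.0), 0.0)
1 [ 0.42007278 -0.04109188  1.07470406] [ 0.42007278 -0.04109188  1.07470406] [ 0.42007278 -0.04109188  1.07470406] 1.0747040588110706 ((420.0727844238281, -41.091880798339844), (0.0, 0.0),
[... 5553 characters left out ...]
), 0.0)
1 [ 0.42007278 -0.04109188  1.07470406] [ 0.42007278 -0.04109188  1.07470406] [ 0.42007278 -0.04109188  1.07470406] 1.0747040588110706 ((420.0727844238281, -41.091880798339844), (0.0, 0.0), 0.0)
1 [ 0.42007278 -0.04109188  1.07470406] [ 0.42007278 -0.04109188  1.07470406] [ 0.42007278 -0.04109188  1.07470406] 1.0747040588110706 ((420.0727844238281, -41.091880798339844), (0.0, 0.0), 0.0)
housing t 3817 [0.60467269 0.22102397 0.10971313] ((606.5240478515625, 221.64089965820312), (130.67471313476562, 168.15013122558594), 76.33729553222656)
housing s 2238 [0.60057543 0.21726105 0.11028997] ((602.2088623046875, 220.95651245117188), (134.8522491455078, 168.6739501953125), 75.4411392211914)
```

View pics/c_top.png

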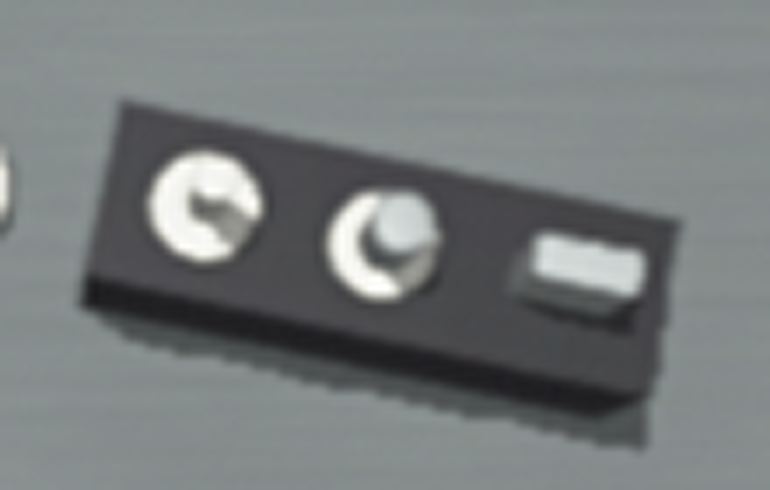

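View pics/c_side.png

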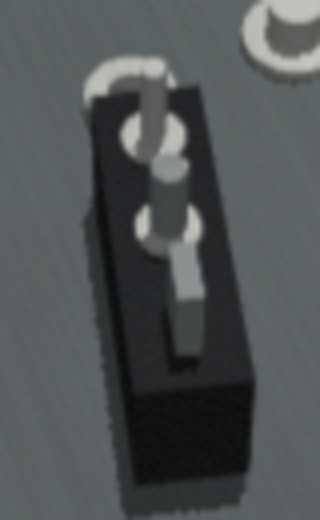

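View pics/c_h.png

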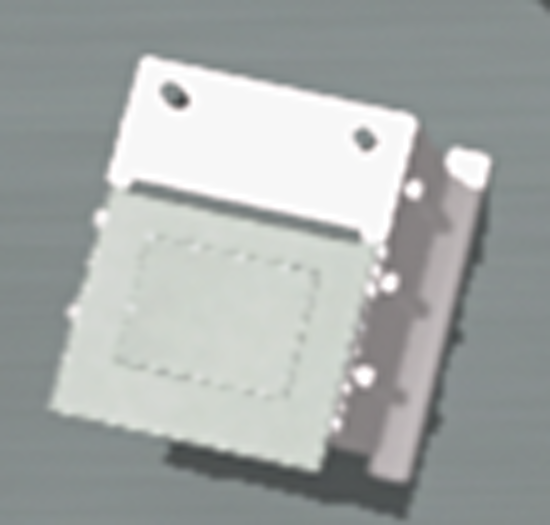

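The gauge is the flat rectangular grey handle at the right end of the rack: top (353,218), side (296,265). The round handles at top (324,213) and (299,208) are the scraper and scriber, and the red (350,293) and purple (412,262) tools are look-alikes. The crops confirm this. Next I'll refine the poses.

```bash
python3 - <<'E'
from h import *
s=load("side0");t=load("top0")
for nm,D in (("t",t),("s",s)):
    P=cloud(D)
    g=(abs(P[...,0]-.55)<.05)&(abs(P[...,1]+.22)<.04)
    m=g&(P[...,2]>.132)&(P[...,2]<.15); q=P[m]; print(nm,"gauge top",len(q),q.mean(0),np.median(q,0),cv2.minAreaRect((q[:,:2]*1000).astype(np.float32)))
    box=(abs(P[...,0]-.562)<.09)&(abs(P[...,1]+.163)<.13)
    m=box&(abs(P[...,2]-.09)<.005); q=P[m]; print(nm,"rack",len(q),np.median(q[:,2]),cv2.minAreaRect((q[:,:2]*1000).astype(np.float32)))
    hb=(abs(P[...,0]-.61)<.13)&(abs(P[...,1]-.22)<.13)
    m=hb&(abs(P[...,2]-.1095)<.0045); q=P[m]
    # robust: trimmed extents along yaw candidates
    best=None
    for yaw in np.deg2rad(np.arange(-18,-8,.25)):
        ex=np.array([np.cos(yaw),np.sin(yaw)]);ey=np.array([-ex[1],ex[0]])
        a=q[:,:2]@ex;b=q[:,:2]@ey
        A=np.percentile(a,[.5,99.5]);B=np.percentile(b,[.5,99.5])
        ar=np.ptp(A)*np.ptp(B)
        if best is None or ar<best[0]: best=(ar,np.rad2deg(yaw),A,B,ex*A.mean()+ey*B.mean())
    print(nm,"housing",len(q),best)
    m=box&(P[...,2]<.012)|((abs(P[...,0]-.4)<.05)&(abs(P[...,1])<.1)); print("table z",np.median(P[m][:,2]))
E
```

```text
t gauge top 105 [ 0.54766153 -0.22109564  0.13837659] [ 0.5473097  -0.22161564  0.13864655] ((548.4234619140625, -221.35923767089844), (33.16413879394531, 14.202912330627441), 75.89282989501953)
t rack 1781 0.08936230898553238 ((562.1851196289062, -163.21151733398438), (189.9733123779297, 60.8899040222168), 76.80238342285156)
t housing 3903 (np.float64(0.021223494123608216), np.float64(-14.0), array([0.45158834, 0.61779724]), array([0.29749212, 0.4251838 ]), array([0.60622569, 0.22125079]))
table z -0.0005506438429385827
s gauge top 123 [ 0.54362363 -0.22332413  0.13934483] [ 0.54349834 -0.22435399  0.13974404] ((544.29052734375, -221.94683837890625), (36.02570343017578, 13.70787239074707), 76.58517456054688)
s rack 1681 0.09027085522460289 ((558.2457275390625, -162.54330444335938), (194.03976440429688, 60.3880615234375), 76.6955337524414)
s housing 2281 (np.float64(0.021631160350909725), np.float64(-12.25), array([0.45842117, 0.62452593]), array([0.27807222, 0.40829823]), array([0.60196104, 0.22048268]))
table z 0.00027318264693398074
```

```bash
cat >> h.py <<'E'
from scipy.spatial.transform import Rotation as Ro
def Rt(yaw_deg,beta_deg=0):
    """tool rot: y along housing/rack y, z down tilted beta toward +ex"""
    a=np.deg2rad(yaw_deg);b=np.deg2rad(beta_deg)
    ex=np.array([np.cos(a),np.sin(a),0]);ey=np.array([-np.sin(a),np.cos(a),0]);Z=np.array([0,0,1.])
    z=np.sin(b)*ex-np.cos(b)*Z
    return Ro.from_matrix(np.stack([np.cross(ey,z),ey,z],1))
def plan(wps,p,R,vmax=38,wmax=6.5,grip=None,show=True):
    """wps: list of (pos,Rot,minrows). prints rows from p,R"""
    rows=[]
    for (pt,Rg,nmin) in wps:
        rv=(R.inv()*Rg).as_rotvec(degrees=True)
        n=int(max(nmin,np.ceil(np.linalg.norm(pt-p)*1000/vmax),np.ceil(np.linalg.norm(rv)/wmax)))
        for i in range(1,n+1):
            f=i/n; pi=p+(pt-p)*f; Ri=R*Ro.from_rotvec(rv*f,degrees=True)
            pp=p+(pt-p)*(i-1)/n; Rp=R*Ro.from_rotvec(rv*(i-1)/n,degrees=True)
            rows.append([[round(x,2) for x in (rv/n)],[round(x,1) for x in Rp.inv().apply(pi-pp)*1000]]+([grip] if grip is not None else []))
        p,R=pt,Rg
    for r in rows: print(r,end=",\n") if show else 0
    return rows
def now():
    from bench import status
    s=status.get_state(); return s,np.array(s["position"]),Ro.from_rotvec(s["tool_rot"])
E
python3 - <<'E'
from h import *
s,p,R=now()
Rg=Rt(-13.3)
plan([(np.array([.40,.2,.26]),Rg,1),(np.array([.5465,-.2216,.26]),Rg,1),(np.array([.5465,-.2216,.16]),Rg,1)],p,R,grip=70)
E
```

```text
[[np.float64(-0.01), np.float64(-0.0), np.float64(-1.11)], [np.float64(-25.0), np.float64(-27.0), np.float64(-5.6)], 70],
[[np.float64(-0.01), np.float64(-0.0), np.float64(-1.11)], [np.float64(-24.4), np.float64(-27.4), np.float64(-5.6)], 70],
[[np.float64(-0.01), np.float64(-0.0), np.float64(-1.11)], [np.float64(-23.9), np.float64(-27.9), np.float64(-5.6)], 70],
[[np.float64(-0.01), np.float64(-0.0), np.float64(-1.11)], [np.float64(-23.4), np.float64(-28.4), np.float64(-5.6)], 70],
[[np.float64(-0.01), np.float64(-0.0), np.float64(-1.11)], [np.float64(-22.8), np.float64(-28.8), np.float64(-5.6)], 70],
[[np.float64(-0.01), np.float64(-0.0), np.float64(-1.11)], [np.float64(-22.2), np.float64(-29.3), np.float64(-5.6)], 70],
[[np.float64(-0.01), np.float64(-0.0), np.float64(-1.11)], [np.float64(-21.7), np.float64(-29.7), np.float64(-5.6)], 70],
[[np.float64(-0.01), np.float64(-0.0), np.float64(-1.11)], [np.float64(-21.1), np.float64(-30.1), np.float64(-5.6)], 70],
[[np.float64(-0.01), np.float64(-0.0), np.float64(-1.11)], [np.float64(-20.5), np.float64(-30.5), np.float64(-5.6)], 70],
[[
[... 1272 characters left out ...]
4(0.0)], 70],
[[np.float64(0.0), np.float64(0.0), np.float64(0.0)], [np.float64(-20.0), np.float64(-31.4), np.float64(0.0)], 70],
[[np.float64(0.0), np.float64(0.0), np.float64(0.0)], [np.float64(-20.0), np.float64(-31.4), np.float64(0.0)], 70],
[[np.float64(0.0), np.float64(0.0), np.float64(0.0)], [np.float64(-20.0), np.float64(-31.4), np.float64(0.0)], 70],
[[np.float64(0.0), np.float64(0.0), np.float64(0.0)], [np.float64(0.0), np.float64(0.0), np.float64(33.3)], 70],
[[np.float64(0.0), np.float64(0.0), np.float64(0.0)], [np.float64(0.0), np.float64(0.0), np.float64(33.3)], 70],
[[np.float64(0.0), np.float64(0.0), np.float64(0.0)], [np.float64(0.0), np.float64(0.0), np.float64(33.3)], 70],
```

>>> step_arm([
  [[0, 0, -1.1], [-25, -27, -5.6], 56],
  [[0, 0, -1.1], [-24.4, -27.4, -5.6], 56],
  [[0, 0, -1.1], [-24, -28, -5.6], 56],
  [[0, 0, -1.1], [-23.4, -28.4, -5.6], 56],
  [[0, 0, -1.1], [-23, -29, -5.6], 56],
  [[0, 0, -1.1], [-22.2, -29.3, -5.6], 56],
  [[0, 0, -1.1], [-21.7, -29.7, -5.6], 56],
  [[0, 0, -1.1], [-21, -30, -5.6], 56],
  [[0, 0, -1.1], [-20.5, -30.5, -5.6], 56],
  [[0, 0, -1.1], [-20, -31, -5.6], 56],
  [[0, 0, -1.1], [-19.3, -31.3, -5.6], 56],
  [[0, 0, 0], [-20, -31.4, 0], 56],
], grip_force=45)

```text
time: 1.1
position: [0.4126, 0.1527, 0.2535]
tool_rot: [-0.321, -3.114, 0.014]
ft_force: [0.9, 0.7, 0.0]
grip_width: 0.646
```

>>> step_arm([
  [[0, 0, 0], [-20, -31.4, 0], 56],
  [[0, 0, 0], [-20, -31.4, 0], 56],
  [[0, 0, 0], [-20, -31.4, 0], 56],
  [[0, 0, 0], [-20, -31.4, 0], 56],
  [[0, 0, 0], [-20, -31.4, 0], 56],
  [[0, 0, 0], [-20, -31.4, 0], 56],
  [[0, 0, 0], [-20, -31.4, 0], 56],
  [[0, 0, 0], [-20, -31.4, 0], 56],
  [[0, 0, 0], [-20, -31.4, 0], 56],
  [[0, 0, 0], [-20, -31.4, 0], 56],
  [[0, 0, 0], [-20, -31.4, 0], 56],
  [[0, 0, 0], [0, 0, 0], 56],
])

```text
time: 2.1
position: [0.5579, -0.2585, 0.2518]
tool_rot: [-0.33, -3.112, 0.018]
ft_force: [-1.9, -0.1, 0.4]
grip_width: 0.641
```

```bash
sed -i 's/round(x,2) for/round(float(x),2) for/; s/round(x,1) for/round(float(x),1) for/' h.py; python3 - <<'E'
from h import *
s,p,R=now(); print(s["time"],p,s["ft_force"],s["joint_positions"],s["grip_width"])
Rg=Rt(-13.3)
plan([(np.array([.5465,-.2216,.20]),Rg,1)],p,R,grip=56)
E
```

```text
2.1 [ 0.55788003 -0.25847285  0.25176797] [-1.93041035 -0.10547626  0.44778371] [-0.22962623  0.27962741  0.76119249  1.47911943 -0.17721088  1.46579072
  1.89122933] 0.6414976946974416
[[-0.37, -0.31, 0.6], [9.2, 17.2, 25.8], 56],
[[-0.37, -0.31, 0.6], [9.5, 16.9, 25.8], 56],
```

>>> step_arm([
  [[-0.37, -0.31, 0.6], [9.2, 17.2, 26], 56],
  [[-0.37, -0.31, 0.6], [9.5, 17, 26], 56],
  [[0, 0, 0], [0, 0, 0], 56],
])

```text
time: 2.35
position: [0.5447, -0.227, 0.1959]
tool_rot: [-0.383, -3.115, 0.008]
ft_force: [-0.5, 0.2, -1.7]
grip_width: 0.638
```

```bash
python3 - <<'E'
from h import *
from bench import optics
s,p,R=now(); print(s["time"],p,s["ft_force"],s["joint_positions"],s["grip_width"])
Rg=Rt(-13.3)
plan([(np.array([.5465,-.2216,.107]),Rg,1)],p,R,grip=56)
for n in("side","top"):
    d=optics.get_image(n); pickle.dump(d,open(f"{n}1.pkl","wb"))
    c=proj(d,p[None])[0].astype(int); print(c)
    crop(d,max(c[0]-60,0),max(c[1]-50,0),c[0]+60,c[1]+60,5,n+"1",np.array([p,[.5465,-.2216,.14]]))
E
```

```text
2.35 [ 0.54472811 -0.22703564  0.19587203] [-0.52962376  0.22415742 -1.65027632] [-0.28982442  0.23356993  0.74758987  1.63292611 -0.15629301  1.33973564
  1.80672104] 0.6377851865034663
[[-0.11, -0.04, -0.23], [-0.2, 2.1, 29.6], 56],
[[-0.11, -0.04, -0.23], [-0.2, 2.0, 29.6], 56],
[[-0.11, -0.04, -0.23], [-0.2, 2.0, 29.6], 56],
[297 242]
[361 215]
```

View pics/side1.png

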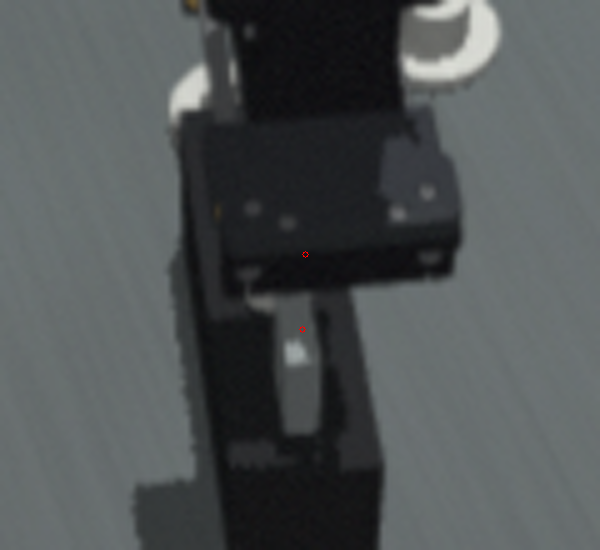

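View pics/top1.png

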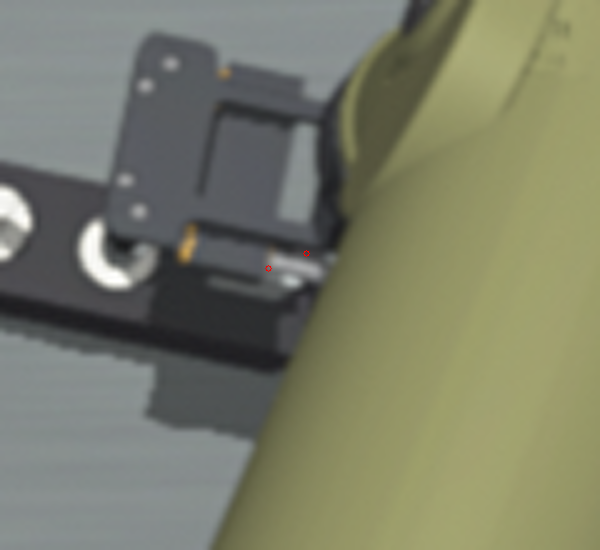

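>>> step_arm([
  [[-0.11, 0, -0.23], [-0.2, 2, 30], 56],
  [[-0.11, 0, -0.23], [-0.2, 2, 30], 56],
  [[-0.11, 0, -0.23], [-0.2, 2, 29], 56],
  [[0, 0, 0], [0, 0, 0], 56],
])

```text
time: 2.78
position: [0.5584, -0.2303, 0.1196]
tool_rot: [0.357, 3.098, -0.011]
ft_force: [-1.2, 1.6, -0.3]
grip_width: 0.645
```

```bash
python3 - <<'E'
from h import *
s,p,R=now(); print(s["time"],p,s["ft_force"],s["joint_positions"],s["grip_width"])
Rg=Rt(-13.3)
plan([(np.array([.5465,-.2216,.106]),Rg,1)],p,R,grip=56)
E
```

```text
2.7833 [ 0.55840509 -0.23029874  0.11960239] [-1.15333417  1.61220478 -0.29679923] [-0.26187524  0.30442353  0.72685323  1.71895074 -0.21804182  1.17577826
  1.86333766] 0.6448045259731605
[[-0.26, 1.37, 0.17], [13.9, 5.8, 13.2], 56],
```

>>> step_arm([
  [[-0.26, 1.37, 0.17], [14, 6, 4], 56],
  [[0, 0, 0], [0, 0, 0], 56],
])

```text
time: 2.95
position: [0.5472, -0.2227, 0.1185]
tool_rot: [0.365, 3.119, -0.002]
ft_force: [0.5, 0.2, -1.0]
grip_width: 0.647
```

```bash
python3 - <<'E'
from h import *
s,p,R=now(); print(s["time"],p,s["ft_force"],s["qd"],s["grip_width"])
Rg=Rt(-13.3)
plan([(np.array([.5465,-.2216,.106]),Rg,1)],p,R,grip=56)
E
```

```text
2.95 [ 0.54719325 -0.22268398  0.11846126] [ 0.54206803  0.16466984 -1.00196337] [ 0.01393481 -0.00913213  0.02419477 -0.09191107  0.00890475 -0.03171037
  0.01150628] 0.6465594094576883
[[-0.08, 0.07, -0.06], [0.9, 0.9, 12.5], 56],
```

>>> step_arm([
  [[0, 0, 0], [0.9, 0.9, 8], 56],
  [[0, 0, 0], [0, 0, 6], 56],
  [[0, 0, 0], [0, 0, 0], 56],
])

```text
time: 3.2
position: [0.5501, -0.2231, 0.1093]
tool_rot: [0.363, 3.11, -0.004]
ft_force: [-0.1, 0.2, 0.3]
grip_width: 0.639
```

```bash
python3 - <<'E'
from h import *
s,p,R=now(); print(s["time"],p,s["ft_force"],s["grip_width"])
Rg=Rt(-13.3)
plan([(np.array([.5465,-.2216,.106]),Rg,1)],p,R,grip=56)
E
```

```text
3.2 [ 0.55008604 -0.22309331  0.10932753] [-0.10375187  0.23174779  0.29082028] 0.6391615201420456
[[-0.08, 0.58, -0.02], [3.9, 0.6, 3.3], 56],
```

>>> step_arm([
  [[0, 0.6, 0], [4, 0.6, 3], 56],
  [[0, 0, 0], [0, 0, 0], 56],
])

```text
time: 3.37
position: [0.5468, -0.2218, 0.1073]
tool_rot: [0.364, 3.12, -0.002]
ft_force: [0.7, 1.3, -0.4]
grip_width: 0.644
```

```bash
python3 - <<'E'
from h import *
s,p,R=now(); print(s["time"],p,s["ft_force"],s["grip_width"])
Rg=Rt(-13.3)
plan([(np.array([.5465,-.2216,.106]),Rg,1)],p,R,grip=56)
E
```

```text
3.3667 [ 0.54684158 -0.22181871  0.10731755] [ 0.66295526  1.33533795 -0.41954212] 0.6435154715111862
[[-0.07, 0.05, -0.02], [0.4, 0.1, 1.3], 56],
```

Now I'll close the fingers.

>>> step_arm([
  [[0, 0, 0], [0.3, 0, 1], 40],
  [[0, 0, 0], [0, 0, 0], 30],
  [[0, 0, 0], [0, 0, 0], 20],
  [[0, 0, 0], [0, 0, 0], 20],
  [[0, 0, 0], [0, 0, 0], 20],
  [[0, 0, 0], [0, 0, 0], 20],
], grip_force=55)

```text
time: 3.87
position: [0.547, -0.222, 0.1071]
tool_rot: [0.364, 3.118, -0.002]
ft_force: [0.1, -0.5, -0.3]
grip_width: 0.38
```

>>> step_arm([
  [[0, 0, 0], [0, 0, -6], 10],
  [[0, 0, 0], [0, 0, -8], 10],
  [[0, 0, 0], [0, 0, -8], 10],
])

```text
time: 4.12
position: [0.5454, -0.2215, 0.1285]
tool_rot: [-0.365, -3.118, 0.002]
ft_force: [-0.1, -0.4, -1.4]
grip_width: 0.376
```

```bash
python3 - <<'E'
from h import *
s,p,R=now(); print(s["time"],p,s["ft_force"],s["grip_width"])
Rg=Rt(-13.3)
plan([(np.array([.547,-.222,.205]),Rg,1)],p,R,vmax=15,grip=10)
E
```

```text
4.1167 [ 0.54542825 -0.22146035  0.128455  ] [-0.0753755  -0.38888901 -1.3750374 ] 0.3756186500975675
[[-0.02, -0.02, -0.01], [-0.2, -0.0, -12.8], 10],
[[-0.02, -0.02, -0.01], [-0.3, -0.0, -12.8], 10],
[[-0.02, -0.02, -0.01], [-0.3, -0.0, -12.8], 10],
[[-0.02, -0.02, -0.01], [-0.3, -0.0, -12.8], 10],
[[-0.02, -0.02, -0.01], [-0.3, -0.0, -12.8], 10],
[[-0.02, -0.02, -0.01], [-0.3, -0.0, -12.8], 10],
```

>>> step_arm([
  [[0, 0, 0], [-1, 0, -13], 10],
  [[0, 0, 0], [-1, 0, -13], 10],
  [[0, 0, 0], [-1, 0, -13], 10],
])

```text
time: 4.37
position: [0.5476, -0.222, 0.17]
tool_rot: [-0.365, -3.117, 0.002]
ft_force: [0.9, -0.7, -0.2]
grip_width: 0.379
```

>>> step_arm([
  [[0, 0, 0], [-1, 0, -13], 10],
  [[0, 0, 0], [-1, 0, -15], 10],
  [[0, 0, 0], [-1, 0, -20], 10],
  [[0, 0, 0], [-1, 0, -20], 10],
  [[0, 0, 0], [0, 0, -20], 10],
  [[0, 0, 0], [0, 0, 0], 10],
])

```text
time: 4.87
position: [0.5527, -0.2244, 0.2703]
tool_rot: [0.367, 3.116, -0.003]
ft_force: [0.7, -0.4, -0.3]
grip_width: 0.378
```

```bash
python3 - <<'E'
from h import *
from bench import optics
s,p,R=now(); print(s["time"],p,s["ft_force"],s["joint_positions"],s["grip_width"])
for n in("side","top"):
    d=optics.get_image(n); pickle.dump(d,open(f"{n}2.pkl","wb"))
    c=proj(d,p[None])[0].astype(int); print(c)
    crop(d,max(c[0]-60,0),max(c[1]-40,0),c[0]+60,c[1]+80,5,n+"2",np.array([p,p+R.apply([0,0,.094]),p+R.apply([0,0,.0145])]))
E
```

```text
4.8667 [ 0.55266596 -0.22436331  0.27026607] [ 0.66872742 -0.44566899 -0.28594303] [-0.29589139  0.21074872  0.75478984  1.50636563 -0.14373784  1.47715473
  1.79694738] 0.3776816745505608
[301 214]
[368 205]
```

View pics/side2.png

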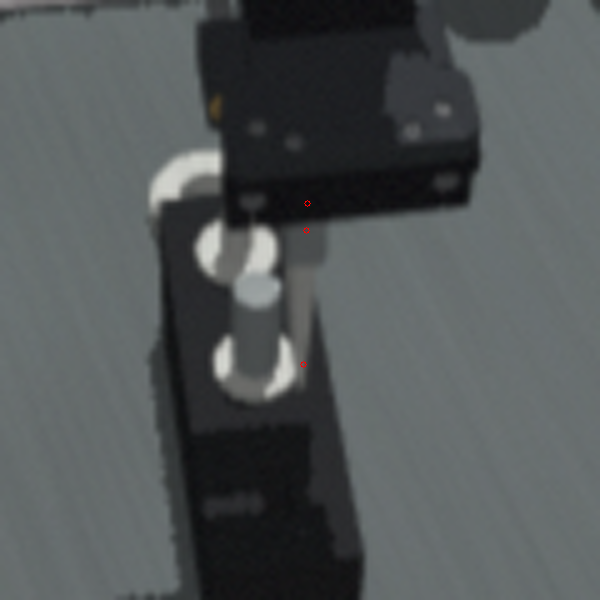

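View pics/top2.png

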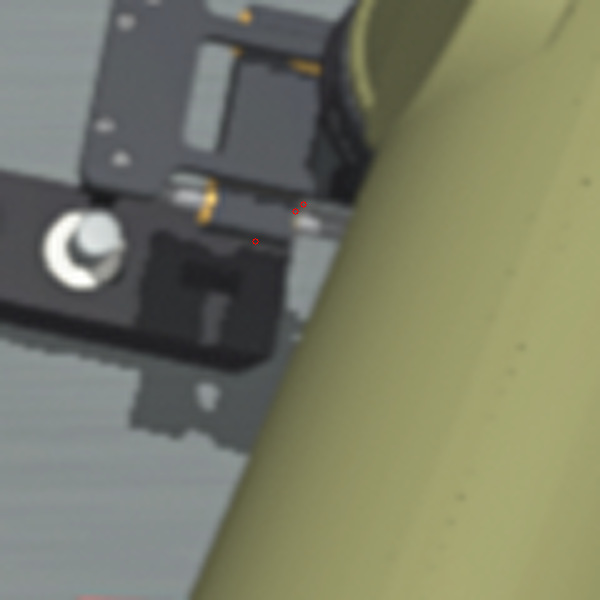

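```bash
python3 - <<'E'
from h import *
d=load("side2")
s,p,R=now()
u0,v0=301-60,214-40
for (a,b) in [(306,225),(306,240),(306,252),(304,268),(303,290),(302,320),(302,350),(301,370),(301,378)]:
    u,v=u0+a/5-.5,v0+b/5-.5
    X=W(d,np.array(u),np.array(v)); print(a,b,X, R.inv().apply(X-p)*1000)
E
```

```text
306 225 [ 0.51827405 -0.30455093  0.36545279] [ 13.35495118 -86.58309411 -98.83786538]
306 240 [ 0.54633254 -0.2391063   0.27009902] [  1.19611257 -16.28721267  -3.58414855]
306 252 [ 0.54571292 -0.24089114  0.26587699] [  1.38123374 -18.16166583   0.64046028]
304 268 [ 0.54543019 -0.24023955  0.25636916] [  1.80080964 -17.58118247  10.14784925]
303 290 [ 0.54800589 -0.23390277  0.2351567 ] [  0.75223972 -10.79185835  31.35074707]
302 320 [ 0.54865845 -0.2323032   0.2153495 ] [ 0.47495035 -9.05868347 51.15551464]
302 350 [ 0.54827853 -0.23405749  0.19965977] [  0.42587473 -10.83281387  66.84753381]
301 370 [ 0.54890373 -0.23223986  0.18472725] [ 0.22930955 -8.90024851 81.77741429]
301 378 [ 0.54835485 -0.23376369  0.18195241] [  0.40728029 -10.50627115  84.55448119]
```

```bash
python3 - <<'E'
from h import *
for D,u0,v0 in ((load("top0"),110,145),):
    f=lambda a,b,z: W(D,np.array(u0+a/5-.5),np.array(v0+b/5-.5),z)
    fl,fr=f(50,408,.110),f(322,472,.110); bl,br=f(145,55,.110),f(420,118,.110)
    for a,b in ((fl,fr),(bl,br)):
        e=a-b; print(a*1000,b*1000,np.linalg.norm(e)*1000,np.rad2deg(np.arctan2(-e[0],e[1])))
    m=(fl+fr)/2;n=(bl+br)/2; e=n-m; print("len",np.linalg.norm(e)*1000,np.rad2deg(np.arctan2(e[1],e[0])),m,n)
crop(load("side0"),205,90,305,185,6,"c_hs")
E
```

```text
[540.78023942 302.39287661 110.        ] [509.94468525 179.08482866 110.        ] 127.10509859779454 -14.039979099277295
[704.79195067 265.23835355 110.        ] [672.73705529 137.38677525 110.        ] 131.80873413307268 -14.075041139460343
len 168.0912225295459 -13.565270819444432 [0.52536246 0.24073885 0.11      ] [0.6887645  0.20131256 0.11      ]
```

View pics/c_hs.png

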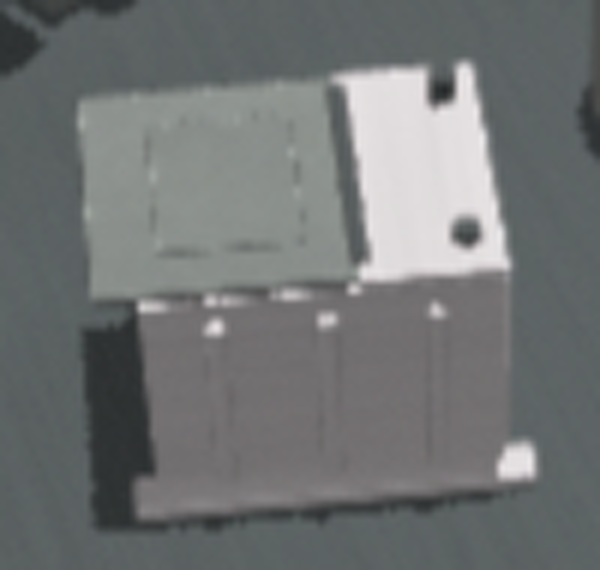

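```bash
python3 - <<'E'
from h import *
D=load("side0")
f=lambda a,b,z: W(D,np.array(205+a/6-.5),np.array(90+b/6-.5),z)
fl,fr=f(80,101,.110),f(92,300,.110); bl,br=f(473,62,.110),f(511,268,.110)
for a,b in ((fl,fr),(bl,br)):
    e=a-b; print(a*1000,b*1000,np.linalg.norm(e)*1000,np.rad2deg(np.arctan2(-e[0],e[1])))
m=(fl+fr)/2;n=(bl+br)/2; e=n-m; print("len",np.linalg.norm(e)*1000,np.rad2deg(np.arctan2(e[1],e[0])),m,n)
E
```

```text
[536.95971689 302.8196149  110.        ] [507.2539001  182.57908403 110.        ] 123.85564506134857 -13.877230115937314
[700.76888876 267.67315212 110.        ] [669.65661095 140.70164522 110.        ] 130.72772236898712 -13.76811355416219
len 167.59092595018078 -13.285141237059234 [0.52210681 0.24269935 0.11      ] [0.68521275 0.2041874  0.11      ]
```

```bash
cat >> h.py <<'E'
O=np.array([.6141,.2201,0]); YAW=-13.8; L=.097
def tcp_for(hx,hy,hz,beta,L_=L):
    """housing-frame tip (mm) & beta -> TCP pos, Rot"""
    R=Rt(YAW,beta); B=Rt(YAW,0).as_matrix(); ex=-B[:,0];ey=B[:,1]
    tip=O+ex*hx/1000+ey*hy/1000+np.array([0,0,hz/1000])
    return tip-R.as_matrix()[:,2]*L_,R
def tip_h(p,R,L_=L):
    B=Rt(YAW,0).as_matrix(); ex=-B[:,0];ey=B[:,1]
    t=p+R.as_matrix()[:,2]*L_-O
    z=R.as_matrix()[:,2]; return np.round([t@ex*1000,t@ey*1000,t[2]*1000,np.rad2deg(np.arctan2(z@ex,-z[2])),np.rad2deg(np.arcsin(z@ey)),np.rad2deg(np.arcsin(R.as_matrix()[:,1]@ex))],2)
E
python3 - <<'E'
from h import *
s,p,R=now(); print(tip_h(p,R))
a=tcp_for(-150,0,190,0); b=tcp_for(-140,0,150,45); print(a[0],b[0])
plan([(*a,1),(*b,1)],p,R,grip=10,vmax=37)
E
```

```text
[ 4.4750e+01 -4.4595e+02  1.6949e+02 -4.0000e-02 -7.0000e-02 -3.7000e-01]
[0.46842986 0.25588002 0.287     ] [0.41153172 0.26985554 0.21858936]
[[-0.01, -0.0, 0.03], [13.7, 31.9, -1.5], 10],
[[-0.01, -0.0, 0.03], [13.7, 31.9, -1.5], 10],
[[-0.01, -0.0, 0.03], [13.7, 31.9, -1.5], 10],
[[-0.01, -0.0, 0.03], [13.8, 31.9, -1.5], 10],
[[-0.01, -0.0, 0.03], [13.8, 31.9, -1.5], 10],
[[-0.01, -0.0, 0.03], [13.8, 31.9, -1.5], 10],
[[-0.01, -0.0, 0.03], [13.8, 31.9, -1.5], 10],
[[-0.01, -0.0, 0.03], [13.8, 31.9, -1.5], 10],
[[-0.01, -0.0, 0.03], [13.8, 31.9, -1.5], 10],
[[-0.01, -0.0, 0.03], [13.8, 31.9, -1.5], 10],
[[-0.01, -0.0, 0.03], [13.9, 31.9, -1.5], 10],
[[-0.01, -0.0, 0.03], [13.9, 31.9, -1.5], 10],
[[-0.01, -0.0, 0.03], [13.9, 31.9, -1.5], 10],
[[-0.01, -0.0, 0.03], [13.9, 31.9, -1.5], 10],
[[0.0, -6.43, 0.0], [8.4, -0.0, 9.8], 10],
[[0.0, -6.43, 0.0], [9.4, 0.0, 8.8], 10],
[[0.0, -6.43, 0.0], [10.3, -0.0, 7.7], 10],
[[0.0, -6.43, 0.0], [11.1, 0.0, 6.5], 10],
[[0.0, -6.43, 0.0], [11.8, -0.0, 5.2], 10],
[[0.0, -6.43, 0.0], [12.3, 0.0, 3.8], 10],
[[0.0, -6.43, 0.0], [12.6, -0.0, 2.4], 10],
```

>>> step_arm([
  [[0, 0, 0], [14, 25, -5], 10],
  [[0, 0, 0], [14, 32, -2], 10],
  [[0, 0, 0], [14, 32, -2], 10],
  [[0, 0, 0], [14, 32, -2], 10],
  [[0, 0, 0], [14, 32, -2], 10],
  [[0, 0, 0], [14, 32, -2], 10],
  [[0, 0, 0], [14, 32, -2], 10],
  [[0, 0, 0], [14, 32, -2], 10],
  [[0, 0, 0], [14, 32, -2], 10],
  [[0, 0, 0], [14, 32, -2], 10],
  [[0, 0, 0], [14, 32, -2], 10],
  [[0, 0, 0], [14, 25, 0], 10],
])

```text
time: 5.97
position: [0.4632, 0.1828, 0.2749]
tool_rot: [-0.392, -3.094, 0.021]
ft_force: [0.5, -0.1, -1.7]
grip_width: 0.382
```

```bash
python3 - <<'E'
from h import *
s,p,R=now(); print(s["time"],p,s["joint_positions"],tip_h(p,R))
a=tcp_for(-150,0,190,0); b=tcp_for(-140,0,150,45)
plan([(*a,1),(*b,1)],p,R,grip=10,vmax=37)
E
```

```text
5.9667 [0.46324577 0.18280357 0.27494637] [-0.78879256 -0.01976095  0.35609735  1.6865944   0.00658048  1.49962214
  0.8852033 ] [-139.6   -73.76  177.98   -1.18   -0.92    0.64]
[[-0.31, -0.39, -0.22], [4.5, 24.0, -4.3], 10],
[[-0.31, -0.39, -0.22], [4.4, 24.0, -4.2], 10],
[[-0.31, -0.39, -0.22], [4.3, 24.0, -4.1], 10],
[[0.0, -6.43, 0.0], [8.4, -0.0, 9.8], 10],
[[0.0, -6.43, 0.0], [9.4, 0.0, 8.8], 10],
[[0.0, -6.43, 0.0], [10.3, -0.0, 7.7], 10],
[[0.0, -6.43, 0.0], [11.1, 0.0, 6.5], 10],
[[0.0, -6.43, 0.0], [11.8, -0.0, 5.2], 10],
[[0.0, -6.43, 0.0], [12.3, 0.0, 3.8], 10],
[[0.0, -6.43, 0.0], [12.6, -0.0, 2.4], 10],
```

>>> step_arm([
  [[-0.3, -0.4, -0.2], [4, 25, -4], 10],
  [[-0.3, -0.4, -0.2], [4, 25, -4], 10],
  [[-0.3, -0.4, -0.2], [4, 24, -2], 10],
  [[0, -6.4, 0], [8, 0, 10], 10],
  [[0, -6.4, 0], [9, 0, 9], 10],
  [[0, -6.4, 0], [10, 0, 8], 10],
])

```text
time: 6.47
position: [0.4462, 0.2725, 0.2434]
tool_rot: [0.331, 2.786, -0.072]
ft_force: [-0.1, -0.4, -1.6]
grip_width: 0.381
```

```bash
python3 - <<'E'
from h import *
s,p,R=now(); print(s["time"],p,s["joint_positions"],tip_h(p,R))
b=tcp_for(-140,0,150,45)
plan([(*b,1)],p,R,grip=10,vmax=37)
E
```

```text
6.4667 [0.44621227 0.27253834 0.24342233] [-0.97230889 -0.13618411  0.13460701  1.90062142  0.33960406  1.23715643
  0.40704033] [-1.4329e+02  9.9900e+00  1.5195e+02  1.9430e+01 -5.2000e-01 -1.5000e-01]
[[-0.11, -6.39, 0.11], [9.9, -2.6, 3.1], 10],
[[-0.11, -6.39, 0.11], [10.2, -2.7, 2.0], 10],
[[-0.11, -6.39, 0.11], [10.3, -2.7, 0.9], 10],
[[-0.11, -6.39, 0.11], [10.3, -2.7, -0.3], 10],
```

>>> step_arm([
  [[0, -6.4, 0], [10, -3, 3], 10],
  [[0, -6.4, 0], [10, -3, 2], 10],
  [[0, -6.4, 0], [10, -3, 1], 10],
  [[0, -6.4, 0], [10, -3, 0], 10],
])

```text
time: 6.8
position: [0.408, 0.2694, 0.2151]
tool_rot: [0.265, 2.324, -0.12]
ft_force: [-1.1, 0.1, -2.3]
grip_width: 0.383
```

```bash
python3 - <<'E'
from h import *
s,p,R=now(); print(s["time"],p,s["joint_positions"],tip_h(p,R))
b=tcp_for(-120,0,80,45)
plan([(*b,1)],p,R,grip=10,vmax=20)
E
```

```text
6.8 [0.40797643 0.26938229 0.21510804] [-1.05170071 -0.22116094 -0.19209892  2.23100692  0.83609458  1.18874314
 -0.24985258] [-141.94   -0.84  147.95   46.18    0.28   -0.67]
[[0.07, 0.3, 0.17], [8.0, 0.3, 15.7], 10],
[[0.07, 0.3, 0.17], [7.9, 0.3, 15.8], 10],
[[0.07, 0.3, 0.17], [7.8, 0.3, 15.8], 10],
[[0.07, 0.3, 0.17], [7.7, 0.3, 15.8], 10],
```

>>> step_arm([
  [[0, 0.3, 0.2], [8, 0, 16], 10],
  [[0, 0.3, 0.2], [8, 0, 16], 10],
  [[0, 0.3, 0.2], [8, 0, 16], 10],
  [[0, 0.3, 0.2], [7, 0, 14], 10],
  [[0, 0, 0], [0, 0, 0], 10],
])

```text
time: 7.22
position: [0.4191, 0.2617, 0.1348]
tool_rot: [0.251, 2.349, -0.121]
ft_force: [-0.3, -0.3, -1.2]
grip_width: 0.381
```

```bash
python3 - <<'E'
from h import *
from bench import optics
s,p,R=now(); print(s["time"],p,s["joint_positions"],tip_h(p,R),s["ft_force"])
tip=p+R.apply([0,0,L])
for n in("side","top"):
    d=optics.get_image(n); pickle.dump(d,open(f"{n}3.pkl","wb"))
    c=proj(d,tip[None])[0].astype(int); print(c)
    B=Rt(YAW).as_matrix(); H=lambda x,y,z:O+(-B[:,0]*x+B[:,1]*y)/1000+np.array([0,0,z/1000])
    crop(d,max(c[0]-60,0),max(c[1]-60,0),c[0]+60,c[1]+60,5,n+"3",np.array([p,tip,p+R.apply([0,0,.017]),H(-93,63,105),H(-93,-63,105)]))
E
```

```text
7.2167 [0.41913364 0.26168011 0.1348196 ] [-1.03022591 -0.12137241 -0.17387618  2.31800822  0.912497    1.04369937
 -0.37021505] [-130.84   -5.42   66.06   44.85    0.42   -1.31] [-0.26021015 -0.29750776 -1.17655506]
[206 138]
[149 251]
```

View pics/side3.png

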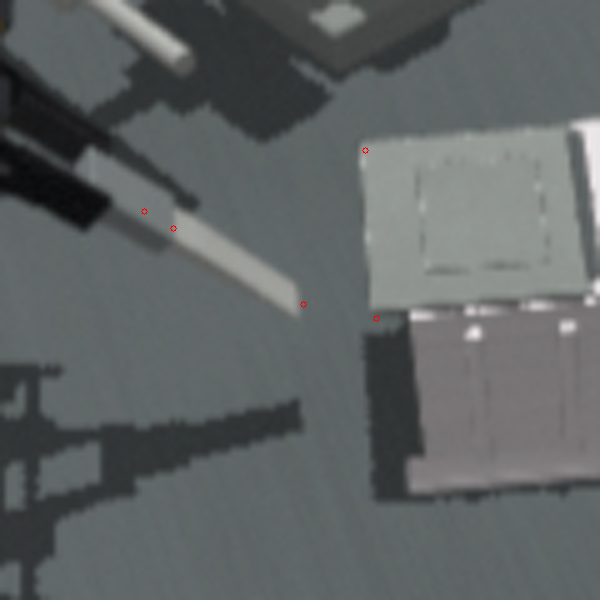

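View pics/top3.png

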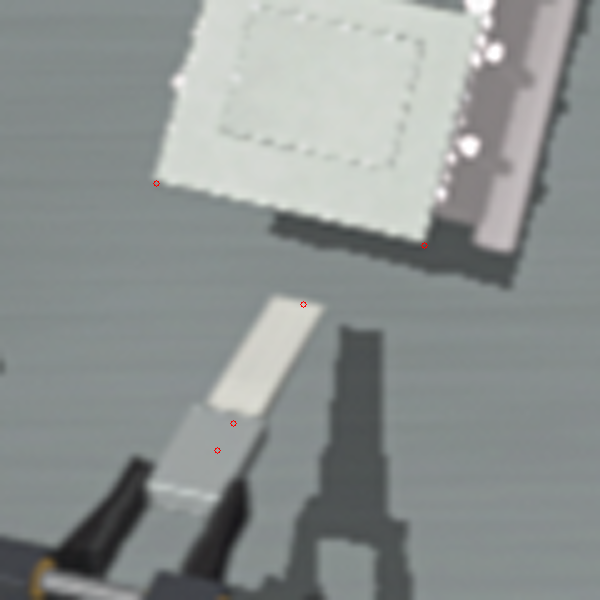

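```bash
python3 - <<'E'
from h import *
s,p,R=now()
plan([(*tcp_for(-100,-2,80,46),2),(*tcp_for(-81,0,83,46),2)],p,R,grip=10,vmax=20)
E
```

```text
[[0.3, -0.51, 0.67], [-13.8, 0.7, 7.0], 10],
[[0.3, -0.51, 0.67], [-13.8, 0.9, 7.1], 10],
[[0.0, 0.0, 0.0], [-7.7, 1.0, 5.8], 10],
[[0.0, 0.0, 0.0], [-7.7, 1.0, 5.8], 10],
```

>>> step_arm([
  [[0.3, -0.5, 0.7], [-14, 1, 7], 10],
  [[0.3, -0.5, 0.7], [-14, 1, 7], 10],
])

```text
time: 7.48
position: [0.4488, 0.2604, 0.1489]
tool_rot: [0.279, 2.324, -0.116]
ft_force: [0.6, -0.0, -0.5]
grip_width: 0.379
```

```bash
python3 - <<'E'
from h import *
s,p,R=now(); print(tip_h(p,R),s["ft_force"])
plan([(*tcp_for(-81,0,83,46),2)],p,R,grip=10,vmax=20)
E
```

```text
[-1.0027e+02 -2.0000e-02  8.1530e+01  4.6040e+01  1.8000e-01 -1.5000e-01] [ 0.60975169 -0.04609686 -0.46740355]
[[0.09, 0.02, 0.02], [-7.2, 0.1, 6.4], 10],
[[0.09, 0.02, 0.02], [-7.3, 0.1, 6.4], 10],
```

>>> step_arm([
  [[0, 0, 0], [-7.2, 0, 6.4], 10],
  [[0, 0, 0], [-7, 0, 6.4], 10],
  [[0, 0, 0], [0, 0, 0], 10],
])

```text
time: 7.73
position: [0.4732, 0.2558, 0.1546]
tool_rot: [0.287, 2.319, -0.112]
ft_force: [0.2, 0.6, -0.9]
grip_width: 0.378
```

```bash
cat >> h.py <<'E'
def tip_for(th,beta,s=15,off=1.2,r=97):
    """tip centre in housing xz for hatch angle th(deg)"""
    t=np.deg2rad(th);b=np.deg2rad(beta)
    lip=np.array([15-108*np.cos(t)-2.5*np.sin(t),107.5+108*np.sin(t)-2.5*np.cos(t)])
    d=np.array([np.sin(b),-np.cos(b)]);n=np.array([np.cos(b),np.sin(b)])
    A=lip+s*d-(1+.05*s)*n            # lip corner on blade face
    C=np.array([15-r*np.cos(t)-(2.5+off)*np.sin(t),107.5+r*np.sin(t)-(2.5+off)*np.cos(t)])
    return A if th<90-beta else C
E
python3 - <<'E'
from h import *
s,p,R=now(); print(s["time"],tip_h(p,R),s["ft_force"],s["joint_positions"])
for th in range(0,111,10): print(th,tip_for(th,46),tip_for(th,35), tip_for(th,25))
E
```

```text
7.7333 [-75.28   1.49  87.57  46.25   0.24   0.1 ] [ 0.22680978  0.57798437 -0.90268884] [-0.97457315 -0.09761988 -0.11101817  2.26701631  0.96826947  0.99777265
 -0.32751966]
0 [-83.42555514  93.32127979] [-85.82986953  91.70896057] [-88.2467647   90.66580124]
10 [-82.21891291 112.1132636 ] [-84.6232273  110.50094438] [-87.04012247 109.45778504]
20 [-77.76740855 130.41022372] [-80.17172294 128.7979045 ] [-82.5886181  127.75474516]
30 [-70.20629875 147.65621628] [-72.61061314 146.04389706] [-75.02750831 145.00073773]
40 [-59.76532402 163.32723053] [-62.16963841 161.71491131] [-64.58653358 160.67175197]
50 [-50.18476258 179.42799683] [-49.16604249 175.3347914 ] [-51.58293766 174.29163207]
60 [-36.70429399 189.65446417] [-36.70429399 189.65446417] [-36.41182821 185.44654485]
70 [-21.6528166  197.38470969] [-21.6528166  197.38470969] [-21.6528166  197.38470969]
80 [ -5.48766192 202.38385378] [ -5.48766192 202.38385378] [ -5.48766192 202.38385378]
90 [ 11.3 204.5] [ 11.3 204.5] [ 11.3 204.5]
100 [ 28.20008455 203.6688503 ] [ 28.20008455 203.6688503 ] [ 28.20008455 203.6688503 ]
110 [ 44.69909121 199.91565875] [ 44.69909121 199.91565875] [ 44.69909121 199.91565875]
```

```bash
python3 - <<'E'
from h import *
s,p,R=now()
w=lambda th,b: tcp_for(tip_for(th,b)[0],0,tip_for(th,b)[1],b)
plan([(*tcp_for(-81,0,92,46),1),(*w(10,46),2),(*w(20,46),2)],p,R,grip=10,vmax=15)
E
```

```text
[[0.24, 0.25, -0.39], [0.3, -1.1, -7.2], 10],
[[0.0, 0.0, 0.0], [-6.8, 0.0, -7.4], 10],
[[0.0, 0.0, 0.0], [-6.8, -0.0, -7.4], 10],
[[0.0, 0.0, 0.0], [-8.1, 0.0, -4.8], 10],
[[0.0, 0.0, 0.0], [-8.1, -0.0, -4.8], 10],
```

>>> step_arm([
  [[0.2, 0.2, -0.3], [0.5, -1.1, -8], 10],
  [[0, 0, 0], [-6.8, 0, -7.4], 10],
  [[0, 0, 0], [-6.8, 0, -7.4], 10],
  [[0, 0, 0], [-8, 0, -5], 10],
  [[0, 0, 0], [0, 0, 0], 10],
])

```text
time: 8.15
position: [0.4652, 0.2547, 0.1899]
tool_rot: [0.285, 2.329, -0.122]
ft_force: [-0.2, -0.2, -0.5]
grip_width: 0.38
```

```bash
cat > look.py <<'E'
import sys
from h import *
from bench import optics
k=sys.argv[1]
s,p,R=now(); print(s["time"],tip_h(p,R),s["ft_force"],s["joint_positions"],s["grip_width"])
tip=p+R.apply([0,0,L])
ims=[]
for n in("side","top"):
    d=optics.get_image(n); pickle.dump(d,open(f"{n}{k}.pkl","wb"))
    c=proj(d,tip[None])[0].astype(int)
    u0=max(c[0]-50,0);v0=max(c[1]-60,0)
    print(n,u0,v0)
    crop(d,u0,v0,u0+100,v0+120,4,"tmp",np.array([tip]))
    ims.append(cv2.imread("pics/tmp.png"))
hh=min(i.shape[0] for i in ims)
cv2.imwrite(f"pics/look{k}.png",np.hstack([i[:hh] for i in ims]))
E
python3 look.py 4
```

```text
8.15 [-83.37  -2.2  122.26  45.75  -0.17   0.19] [-0.18835176 -0.22076059 -0.54223058] [-0.98199289 -0.15587647 -0.1126981   2.23075914  0.90177589  1.06120154
 -0.23001878] 0.3795430893365518
side 173 58
top 96 168
```

View pics/look4.png

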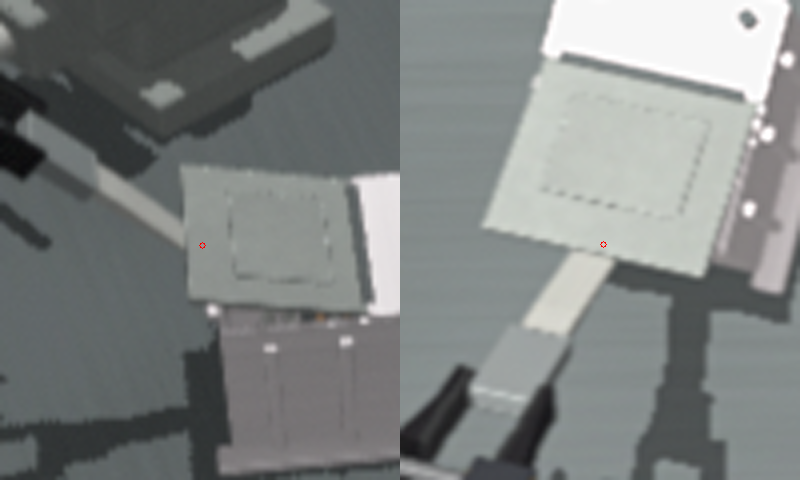

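Blade tip is under the lip (side crop at (185,245)) and the hatch is up about 14°. I'll carry on along the arc.

```bash
python3 - <<'E'
from h import *
s,p,R=now()
w=lambda th,b: tcp_for(tip_for(th,b,18)[0],0,tip_for(th,b,18)[1],b)
plan([(*w(18,46),1),(*w(27,46),1),(*w(36,46),1)],p,R,grip=10,vmax=18)
E
```

```text
[[-0.19, -0.3, -0.02], [-7.3, 2.2, 2.1], 10],
[[0.0, 0.0, 0.0], [-15.6, -0.0, -6.6], 10],
[[0.0, 0.0, 0.0], [-16.5, -0.0, -4.1], 10],
```

>>> step_arm([
  [[0, -0.3, 0], [-8, 2, 2], 10],
  [[0, 0, 0], [-12, 0, -5], 10],
  [[0, 0, 0], [-12, 0, -4], 10],
  [[0, 0, 0], [-12, 0, -3], 10],
  [[0, 0, 0], [0, 0, 0], 10],
])

```text
time: 8.67
position: [0.4861, 0.2513, 0.2237]
tool_rot: [0.276, 2.331, -0.128]
ft_force: [-0.5, 0.2, -0.7]
grip_width: 0.381
```

```bash
python3 look.py 5; python3 - <<'E'
from h import *
s,p,R=now()
w=lambda th,b: tcp_for(tip_for(th,b,18,r=92)[0],0,tip_for(th,b,18,r=92)[1],b)
plan([(*w(th,46),1) for th in(40,50,60,70,80)],p,R,grip=10,vmax=18)
E
```

```text
8.6667 [-6.2270e+01 -7.2000e-01  1.5594e+02  4.5710e+01 -2.8000e-01 -8.0000e-02] [-0.45945549  0.20214392 -0.6747245 ] [-0.96426581 -0.17563719 -0.07873434  2.17353147  0.87916971  1.0766956
 -0.12103796] 0.3805497754016038
side 180 46
top 93 157
[[-0.32, -0.4, 0.51], [-9.0, 0.6, -1.1], 10],
[[0.0, 0.0, 0.0], [-8.9, -0.0, -1.2], 10],
[[0.0, 0.0, 0.0], [-8.9, -0.0, -1.2], 10],
[[0.0, 0.0, 0.0], [-15.9, -0.0, 2.4], 10],
[[0.0, 0.0, 0.0], [-15.2, 0.0, 5.1], 10],
[[0.0, 0.0, 0.0], [-14.1, -0.0, 7.7], 10],
```

View pics/look5.png

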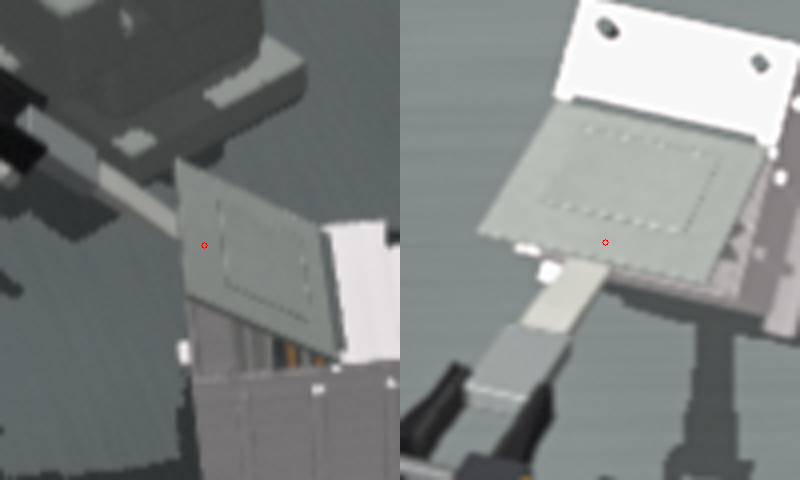

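>>> step_arm([
  [[-0.3, -0.4, 0.5], [-9, 0.6, -1], 10],
  [[0, 0, 0], [-10, 0, -1], 10],
  [[0, 0, 0], [-11, 0, 0], 10],
  [[0, 0, 0], [-12, 0, 2], 10],
  [[0, 0, 0], [-12, 0, 3], 10],
  [[0, 0, 0], [-12, 0, 4], 10],
])

```text
time: 9.27
position: [0.5341, 0.2393, 0.2616]
tool_rot: [0.272, 2.329, -0.126]
ft_force: [-1.0, 0.1, -2.1]
grip_width: 0.38
```

```bash
python3 look.py 6; python3 - <<'E'
from h import *
s,p,R=now()
w=lambda th,b: tcp_for(tip_for(th,b,18,r=88,off=0)[0],0,tip_for(th,b,18,r=88,off=0)[1],b)
plan([(*w(th,46),1) for th in(70,80,90,100)],p,R,grip=10,vmax=18)
E
```

```text
9.2667 [-1.2670e+01 -6.0000e-01  1.9403e+02  4.5850e+01 -1.2000e-01 -2.9000e-01] [-1.01318276  0.05549049 -2.12328936] [-0.92348986 -0.17150357 -0.00817938  2.09180691  0.86746571  1.04879578
  0.01923621] 0.3803844838475378
side 200 32
top 94 131
[[-0.18, -0.06, 0.35], [8.8, 1.1, -0.5], 10],
[[0.0, 0.0, 0.0], [-13.4, -0.0, 7.5], 10],
[[0.0, 0.0, 0.0], [-11.9, 0.0, 9.7], 10],
[[0.0, 0.0, 0.0], [-10.0, -0.0, 11.6], 10],
```

View pics/look6.png

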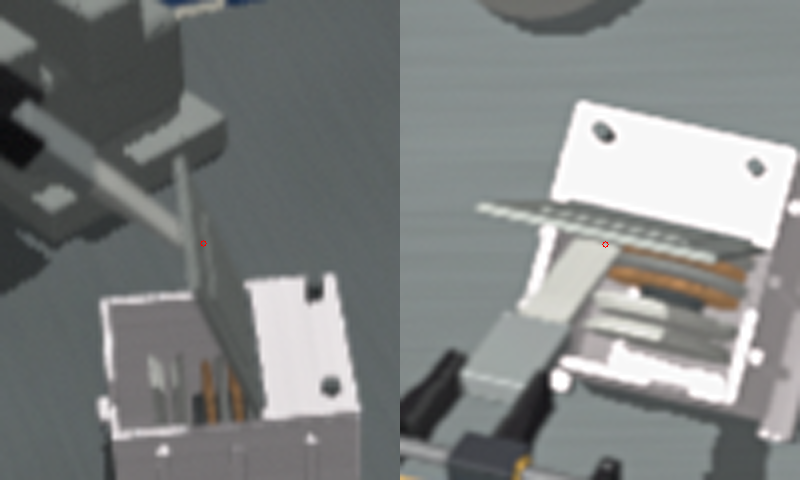

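>>> step_arm([
  [[0, 0, 0.3], [-9, 1, 8], 10],
  [[0, 0, 0], [-9, 0, 9], 10],
  [[0, 0, 0], [-9, 0, 9], 10],
  [[0, 0, 0], [-9, 0, 9], 10],
  [[0, 0, 0], [-5, 0, 5], 10],
])

```text
time: 9.78
position: [0.5947, 0.2253, 0.2638]
tool_rot: [0.278, 2.326, -0.124]
ft_force: [-30.5, 3.5, 26.8]
grip_width: 0.38
```

```bash
python3 look.py 7
```

```text
9.7833 [ 4.9650e+01  2.0000e-01  1.9642e+02  4.5970e+01 -1.4000e-01 -6.0000e-02] [-30.50647316   3.51958448  26.79204071] [-0.87393197 -0.10360135  0.06806552  2.0290624   0.87647268  0.95801082
  0.09535609] 0.38010774600723646
side 226 29
top 102 103
```

View pics/look7.png

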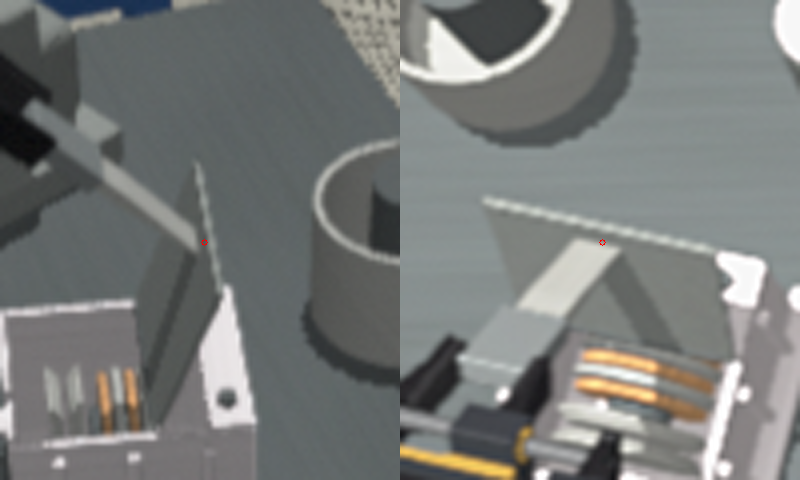

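The hatch is against its stop with about 40 N on the blade, so I'm backing off.

>>> step_arm([
  [[0, 0, 0], [7, 0, -7], 10],
  [[0, 0, 0], [14, 0, -18], 10],
  [[0, 0, 0], [18, 0, -22], 10],
  [[0, 0, 0], [18, 0, -22], 10],
  [[0, 0, 0], [0, 0, 0], 10],
])

```text
time: 10.3
position: [0.5054, 0.2454, 0.2698]
tool_rot: [0.284, 2.327, -0.129]
ft_force: [0.3, 1.5, -1.2]
grip_width: 0.384
```

```bash
python3 look.py 8
```

```text
10.3 [-41.99  -2.1  202.26  45.91  -0.45   0.29] [ 0.31330332  1.4910768  -1.23348683] [-0.94877745 -0.20226066 -0.04853915  2.1007609   0.85064117  1.11308525
 -0.01424785] 0.3844746842312697
side 187 30
top 90 144
```

View pics/look8.png

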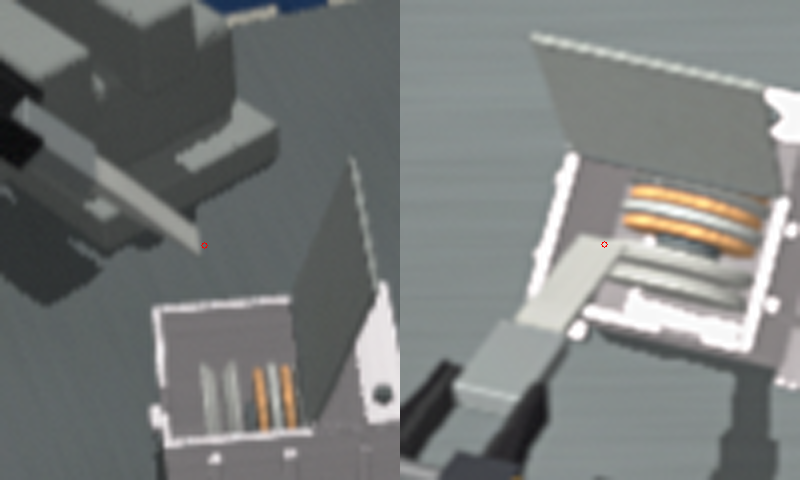

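```bash
python3 - <<'E'
from h import *
s,p,R=now()
plan([(*tcp_for(-45,0,150,0),1)],p,R,grip=10,vmax=30)
E
```

```text
[[-0.07, 5.75, -0.04], [-3.4, 0.5, 7.7], 10],
[[-0.07, 5.75, -0.04], [-4.2, 0.5, 7.3], 10],
[[-0.07, 5.75, -0.04], [-4.9, 0.4, 6.8], 10],
[[-0.07, 5.75, -0.04], [-5.5, 0.4, 6.3], 10],
[[-0.07, 5.75, -0.04], [-6.1, 0.4, 5.7], 10],
[[-0.07, 5.75, -0.04], [-6.7, 0.4, 5.1], 10],
[[-0.07, 5.75, -0.04], [-7.2, 0.4, 4.4], 10],
[[-0.07, 5.75, -0.04], [-7.6, 0.4, 3.6], 10],
```

>>> step_arm([
  [[0, 5.8, 0], [-3.4, 0.5, 7.7], 10],
  [[0, 5.8, 0], [-4.2, 0.5, 7.3], 10],
  [[0, 5.8, 0], [-5, 0.4, 7], 10],
  [[0, 5.8, 0], [-5.5, 0.4, 6], 10],
  [[0, 5.8, 0], [-6, 0.4, 6], 10],
  [[0, 5.8, 0], [-6.7, 0.4, 5], 10],
  [[0, 5.8, 0], [-7.2, 0.4, 4.4], 10],
  [[0, 5.4, 0], [-7.6, 0.4, 3.6], 10],
  [[0, 0, 0], [0, 0, 0], 10],
])

```text
time: 11.15
position: [0.5776, 0.224, 0.2409]
tool_rot: [-0.38, -3.09, 0.016]
ft_force: [1.4, -1.4, -2.5]
grip_width: 0.375
```

```bash
python3 look.py 9;python3 - <<'E'
from h import *
s,p,R=now(); print(p)
plan([(*tcp_for(-40,0,115,0),1)],p,R,grip=10,vmax=15)
E
```

```text
11.15 [-39.01  -6.18 143.94  -1.56  -0.77   0.2 ] [ 1.41859028 -1.3515388  -2.54654643] [-0.7027498   0.27063488  0.36567478  1.45096959 -0.10032983  1.46788867
  0.99027477] 0.37516448420944365
side 190 51
top 100 148
[0.57451974 0.2266675  0.24314501]
[[-0.19, -0.47, 0.0], [-0.3, 1.1, 10.4], 10],
[[-0.19, -0.47, 0.0], [-0.2, 1.1, 10.4], 10],
[[-0.19, -0.47, 0.0], [-0.1, 1.1, 10.4], 10],
```

View pics/look9.png

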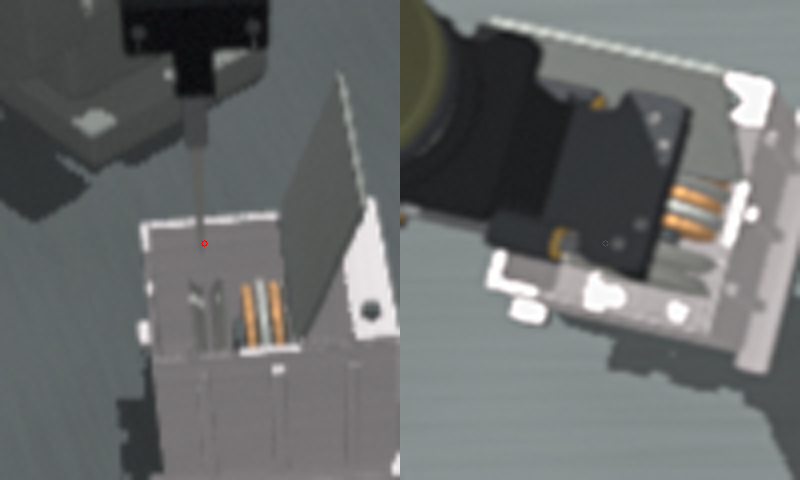

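```bash
python3 - <<'E'
from h import *
t=load("top9");s=load("side9")
B=Rt(YAW).as_matrix(); ex=-B[:,0];ey=B[:,1]
for D in(t,s):
    P=cloud(D)-O
    X=P@ex;Y=P@ey;Z=P[...,2]
    for z0,z1 in((.19,.23),(.23,.26),(.26,.285),(.285,.31),(.31,.35),(.35,.4)):
        m=(Z>z0)&(Z<z1)&(abs(Y)<.12)&(X>-.15)&(X<.12)
        if m.sum()>10: print(z0,m.sum(),np.percentile(X[m],[1,99])*1000,np.percentile(Y[m],[1,99])*1000)
H=lambda x,y,z:O+(ex*x+ey*y)/1000+np.array([0,0,z/1000])
st,p,R=now(); tip=p+R.apply([0,0,L])
crop(s,225,95,275,145,12,"gap_s",np.array([tip,H(-40,0,90),H(-35,0,90),H(-40,-20,90),H(-40,20,90)]))
crop(t,235,0,236,1,1,"x"); crop(t,110,165,190,245,8,"gap_t",np.array([H(-40,-20,90),H(-35,-20,90),H(-40,-40,90)]))
E
```

```text
0.19 366 [45.77369787 58.03074355] [-62.44055375  59.4439559 ]
0.31 70 [-71.63178483   2.22957093] [-90.74916137  43.71859703]
0.35 1732 [-70.9318688    2.97609985] [-97.80911197  40.15675935]
0.19 259 [-43.69277612  53.87757864] [-65.60880026  60.04203409]
0.23 71 [-45.99317299 -31.77606739] [-25.88009072 -14.03071282]
0.26 79 [-48.66059181 -26.56965548] [-33.83373966 -25.65033449]
0.285 33 [-47.76519133 -27.93787259] [-34.92905036 -27.61798783]
0.31 258 [-73.0090926    0.60202033] [-94.00430607  76.75662272]
0.35 1254 [-71.88197668   0.93965372] [-100.1084663    66.66108195]
```

View pics/gap_s.png

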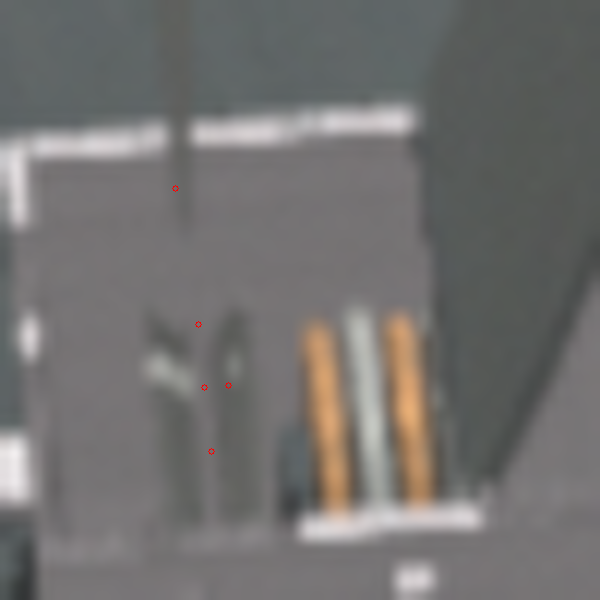

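View pics/gap_t.png

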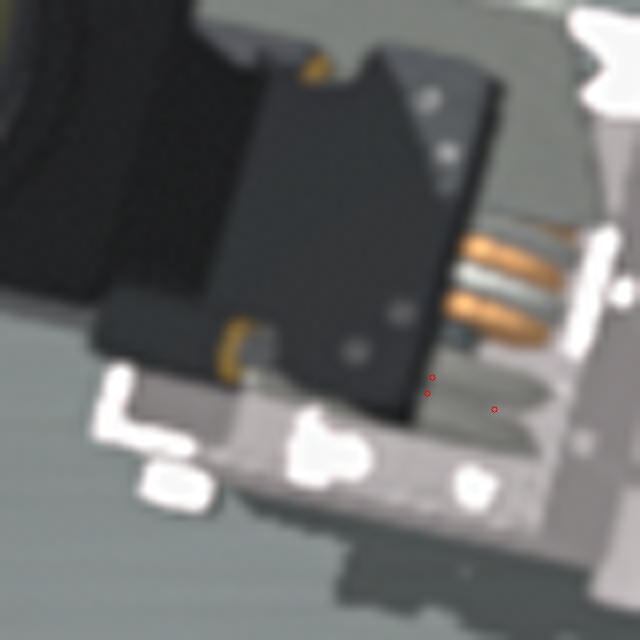

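>>> step_arm([
  [[-0.2, -0.5, 0], [-0.3, 1, 9], 10],
  [[-0.2, -0.5, 0], [-0.3, 1, 9], 10],
  [[-0.2, -0.5, 0], [0, 1, 8], 10],
  [[0, 0, 0], [0, 0, 0], 10],
  [[0, 0, 0], [0, 0, 0], 10],
])

```text
time: 11.67
position: [0.5728, 0.2308, 0.2186]
tool_rot: [0.369, 3.111, 0.002]
ft_force: [-0.2, -0.2, -0.4]
grip_width: 0.379
```

```bash
python3 - <<'E'
from h import *
s,p,R=now(); print(p,tip_h(p,R),s["ft_force"],np.abs(s["qd"]).max())
plan([(*tcp_for(-37.5,0,112,0),1)],p,R,grip=10,vmax=20)
E
```

```text
[0.57281223 0.23077406 0.21857257] [-41.78   0.78 121.58   0.51   0.15  -0.26] [-0.2398275  -0.20183005 -0.40172644] 0.03694997261883039
[[0.15, 0.51, 0.25], [-5.1, -0.6, 9.6], 10],
```

>>> step_arm([
  [[0, 0.5, 0.2], [-5, -0.6, 6], 10],
  [[0, 0, 0], [0, 0, 2], 10],
  [[0, 0, 0], [0, 0, 0], 10],
  [[0, 0, 0], [0, 0, 0], 10],
])

```text
time: 12.0
position: [0.5775, 0.2303, 0.2132]
tool_rot: [0.371, 3.116, 0.009]
ft_force: [0.4, -1.1, -1.5]
grip_width: 0.38
```

```bash
cat > gap.py <<'E'
import sys
from h import *
from bench import optics
k=sys.argv[1]
st,p,R=now(); print(st["time"],tip_h(p,R),st["ft_force"],np.abs(st["qd"]).max())
s=optics.get_image("side"); t=optics.get_image("top"); pickle.dump(s,open(f"side{k}.pkl","wb"));pickle.dump(t,open(f"top{k}.pkl","wb"))
st,p,R=now(); print(st["time"],tip_h(p,R))
B=Rt(YAW).as_matrix(); ex=-B[:,0];ey=B[:,1]
H=lambda x,y,z:O+(ex*x+ey*y)/1000+np.array([0,0,z/1000])
r=R.as_matrix(); tip=p+r[:,2]*L
crop(s,225,95,275,145,14,"gap_s"+k,np.array([tip,tip-r[:,1]*.012,H(-40,0,90),H(-35,0,90)]))
E
python3 gap.py a
```

```text
12.0 [-37.77   1.81 116.21   0.15   0.35  -0.21] [ 0.35722624 -1.09286959 -1.48512795] 0.0026143333611462144
12.1 [-37.82   1.98 116.23   0.15   0.36  -0.22]
```

View pics/gap_sa.png

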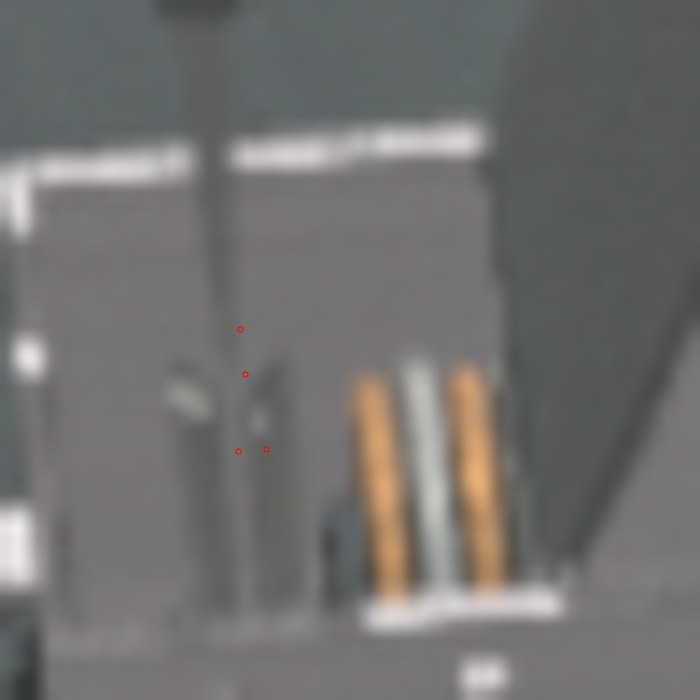

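>>> step_arm([
  [[0, 0, 0], [0.6, -1.8, 5], 10],
  [[0, 0, 0], [0.5, 0, 5], 10],
  [[0, 0, 0], [0.3, 0, 5], 10],
  [[0, 0, 0], [0, 0, 0], 10],
  [[0, 0, 0], [0, 0, 0], 10],
])

```text
time: 12.52
position: [0.5756, 0.2288, 0.1965]
tool_rot: [0.372, 3.116, 0.009]
ft_force: [-0.4, -0.2, -1.7]
grip_width: 0.377
```

```bash
python3 - <<'E'
from h import *
s,p,R=now(); print(p,tip_h(p,R),s["ft_force"],s["torque"],np.abs(s["qd"]).max())
plan([(*tcp_for(-38.4,0,90,0),1)],p,R,grip=10,vmax=20)
E
```

```text
[0.57564669 0.22875043 0.19647294] [-39.15  -0.2   99.47   0.15   0.34  -0.19] [-0.42518543 -0.22117475 -1.6893703 ] [-0.00534836  0.02305484  0.00788934] 0.016328001024661823
[[0.34, 0.15, 0.19], [-1.0, 0.7, 9.5], 10],
```

>>> step_arm([
  [[0.3, 0.15, 0.2], [-1, 0.6, 3], 10],
  [[0, 0, 0], [0, 0, 3], 10],
  [[0, 0, 0], [0, 0, 0], 10],
  [[0, 0, 0], [0, 0, 0], 10],
])

```text
time: 12.85
position: [0.5768, 0.2293, 0.1895]
tool_rot: [-0.378, -3.118, 0.0]
ft_force: [-0.9, -0.2, -0.6]
grip_width: 0.377
```

```bash
python3 gap.py b
```

```text
12.85 [-3.845e+01 -3.000e-02  9.251e+01 -3.000e-02 -1.000e-02  2.000e-02] [-0.86614903 -0.17096271 -0.64456206] 0.004707324843327536
12.95 [-3.849e+01 -5.000e-02  9.261e+01 -3.000e-02 -1.000e-02  2.000e-02]
```

View pics/gap_sb.png

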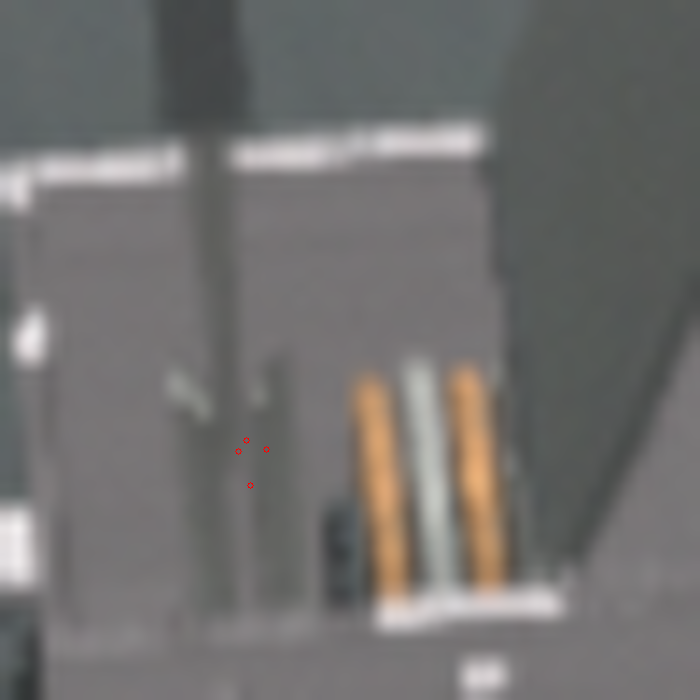

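```bash
python3 - <<'E'
from h import *
s=load("sideb"); im=s["frame"][110:142,230:262,::-1]
im=cv2.resize(im,None,fx=18,fy=18,interpolation=cv2.INTER_LANCZOS4).astype(float)
im=np.clip((im-50)*2.6,0,255).astype(np.uint8); cv2.imwrite("pics/gz1.png",im)
g=s["frame"][:,:,1].astype(int)
for v in range(118,140): print(v,g[v,232:254])
E
```

```text
118 [116 116 115 116 115 116 114 109  99  98 112 115 115 115 116 116 114 115
 114 115 114 115]
119 [117 116 117 116 116 115 116 111  98  96 112 116 116 113 115 116 116 115
 117 115 115 117]
120 [117 118 117 116 118 115 113 114  98  96 113 115 107 107 114 116 117 116
 117 116 116 122]
121 [117 117 117 117 118 130 118 111  99  95 111 110  98 104 113 115 116 117
 120 122 118 130]
122 [115 116 117 116 120 147 134 112  98  96 110 118  99 104 114 115 117 116
 126 137 128 126]
123 [116 116 115 117 118 130 134 129 100  96 107 123 101 102 114 117 116 117
 129 152 140 119]
124 [117 117 117 117 115 108 105 127 101  96 102  99  96 101 115 118 118 118
 123 151 143 116]
125 [117 118 118 118 117 109  99  98  93  95 101  97  97 101 113 117 117 117
 112 151 150 117]
126 [118 116 117 117 116 111  99  93  91  97 102  98  97 102 111 116 116 114
 107 152 157 120]
127 [117 118 118 117 116 110 101  95  94  99 105  99  98 102 111 116 115 114
 105 146 156 126]
128 [116 117 117 117 117 111 102  96  95 102 106  98  99 103 110 115 116 114
 105 137 156 130]
129 [116 115 117 116 116 112 103  98  97 109 109  98  9
[... 289 characters left out ...]
1 109 110  74  78
  97 106 142 131]
133 [116 116 116 116 116 115 109 102  98 105 112 102 100 102 108 110  72  80
  97  96 143 137]
134 [115 116 117 117 115 114 110 102  99 104 112 103 100 102 107 111  72  66
  93  93 143 141]
135 [116 117 116 115 116 116 112 105  99 103 113 107 103 101 108 112  80  76
  94  83 132 134]
136 [118 118 117 119 119 118 113 107 101 103 115 106 101  99 108 114  83  81
  90  80 129 134]
137 [120 121 121 121 122 121 112 107 100 101 116 106 102 102 109 115  82  71
  88  91 149 161]
138 [120 121 121 120 120 115 113 107 105 106 118 115 111 115 122 119  98  91
 103 119 191 204]
139 [122 124 126 121 120 110 117 112 119 121 129 127 124 132 133 126 115 115
 115 132 190 197]
```

View pics/gz1.png

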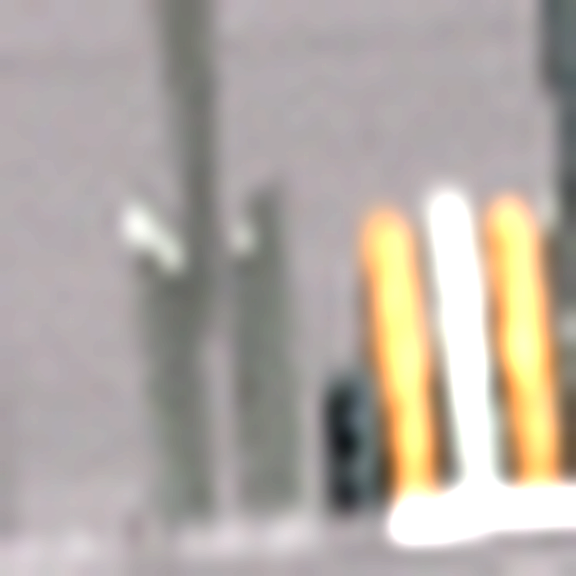

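>>> step_arm([
  [[0, 0, 0], [-1.3, 0, 0], 10],
  [[0, 0, 0], [0, 0, 3], 10],
  [[0, 0, 0], [0, 0, 0], 10],
  [[0, 0, 0], [0, 0, 0], 10],
])

```text
time: 13.28
position: [0.5786, 0.229, 0.187]
tool_rot: [0.378, 3.118, 0.001]
ft_force: [-0.2, -0.7, -1.3]
grip_width: 0.384
```

```bash
python3 - <<'E'
from h import *
s,p,R=now(); print(p,tip_h(p,R),s["ft_force"],s["torque"],np.abs(s["qd"]).max())
E
```

```text
[0.57857374 0.22895003 0.18696561] [-3.658e+01  1.800e-01  8.997e+01  2.000e-02  4.000e-02  3.000e-02] [-0.16385488 -0.73170123 -1.31067979] [ 0.04814819 -0.03217925 -0.03233563] 0.006763847696821659
```

>>> step_arm([
  [[0, 0, 0], [0.2, 0, 5], 10],
  [[0, 0, 0], [0, 0, 5], 10],
  [[0, 0, 0], [0, 0, 0], 10],
  [[0, 0, 0], [0, 0, 0], 10],
])

```text
time: 13.62
position: [0.5782, 0.2289, 0.1757]
tool_rot: [0.378, 3.119, 0.001]
ft_force: [-0.8, -0.2, -0.2]
grip_width: 0.376
```

```bash
python3 - <<'E'
from h import *
s,p,R=now(); print(p,tip_h(p,R),s["ft_force"],s["torque"],np.abs(s["qd"]).max())
E
python3 gap.py c
```

```text
[0.57820429 0.22891934 0.17573412] [-3.696e+01  5.000e-02  7.873e+01  0.000e+00  3.000e-02  3.000e-02] [-0.82822973 -0.19383801 -0.19568735] [0.03369533 0.01445818 0.01387886] 0.01447177304137057
13.6167 [-3.696e+01  5.000e-02  7.873e+01  0.000e+00  3.000e-02  3.000e-02] [-0.82822973 -0.19383801 -0.19568735] 0.01447177304137057
13.7167 [-3.696e+01  6.000e-02  7.886e+01  1.000e-02  3.000e-02  3.000e-02]
```

```bash
python3 - <<'E'
from h import *
s=load("sidec"); im=s["frame"][110:142,230:262,::-1]
im=cv2.resize(im,None,fx=18,fy=18,interpolation=cv2.INTER_LANCZOS4).astype(float)
im=np.clip((im-50)*2.6,0,255).astype(np.uint8); cv2.imwrite("pics/gz2.png",im)
E
```

View pics/gz2.png

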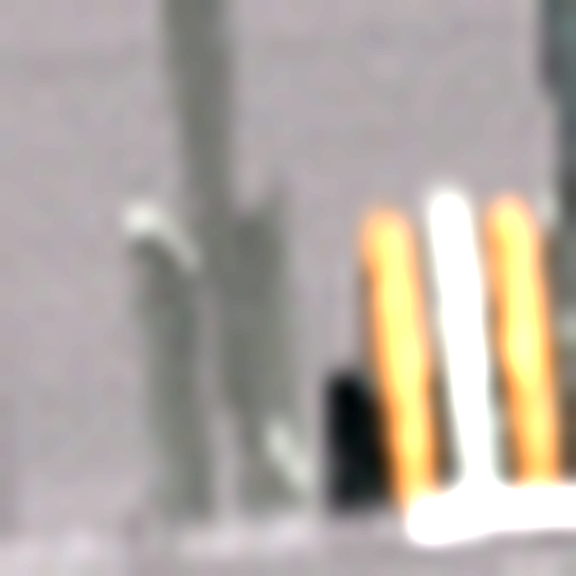

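>>> step_arm([
  [[0, 0, 0], [0.8, 0, 2], 10],
  [[0, 0, 0], [0, 0, 4], 10],
  [[0, 0, 0], [0, 0, 4], 10],
  [[0, 0, 0], [0, 0, 0], 10],
  [[0, 0, 0], [0, 0, 0], 10],
])

```text
time: 14.13
position: [0.5775, 0.2292, 0.1651]
tool_rot: [0.378, 3.118, 0.001]
ft_force: [-0.2, -1.0, -0.9]
grip_width: 0.38
```

```bash
cat > f.py <<'E'
from h import *
s,p,R=now(); F=s["ft_force"]; T=s["torque"]
B=Rt(YAW).as_matrix(); ex=-B[:,0];ey=B[:,1]
print(round(s["time"],2),"tip",tip_h(p,R),"F",np.round([F@ex,F@ey,F[2]],2),"T",np.round([T@ex,T@ey,T[2]],3),np.abs(s["qd"]).max().round(3),s["grip_width"].round(3))
E
python3 f.py
```

```text
Traceback (most recent call last):
  File "f.py", line 4, in <module>
    print(round(s["time"],2),"tip",tip_h(p,R),"F",np.round([F@ex,F@ey,F[2]],2),"T",np.round([T@ex,T@ey,T[2]],3),np.abs(s["qd"]).max().round(3),s["grip_width"].round(3))
                                                                                                                                               ^^^^^^^^^^^^^^^^^^^^^
AttributeError: 'float' object has no attribute 'round'
```

Now at tip z ≈ 68 with no force. I'll step down in small increments.

```bash
sed -i 's/s\["grip_width"\].round(3)/round(s["grip_width"],3)/' f.py; python3 f.py
```

```text
14.13 tip [-3.762e+01  2.500e-01  6.810e+01  3.000e-02  5.000e-02  3.000e-02] F [-0.01 -0.99 -0.87] T [ 0.04  -0.058 -0.004] 0.01 0.38
```

>>> step_arm([
  [[0, 0, 0], [0, 0, 3], 10],
  [[0, 0, 0], [0, 0, 0], 10],
  [[0, 0, 0], [0, 0, 0], 10],
])

```text
time: 14.38
position: [0.5775, 0.2293, 0.1617]
tool_rot: [0.378, 3.118, 0.001]
ft_force: [-0.2, 0.1, -0.6]
grip_width: 0.38
```

```bash
python3 f.py
```

```text
14.38 tip [-3.763e+01  2.800e-01  6.472e+01  3.000e-02  5.000e-02  2.000e-02] F [-0.23  0.03 -0.64] T [0.057 0.012 0.055] 0.005 0.38
```

>>> step_arm([
  [[0, 0, 0], [0, 0, 2.5], 10],
  [[0, 0, 0], [0, 0, 0], 10],
  [[0, 0, 0], [0, 0, 0], 10],
])

```text
time: 14.63
position: [0.5777, 0.2293, 0.1591]
tool_rot: [0.378, 3.118, 0.001]
ft_force: [-0.3, -0.3, -1.3]
grip_width: 0.379
```

```bash
python3 f.py
```

```text
14.63 tip [-3.747e+01  3.500e-01  6.211e+01  5.000e-02  6.000e-02  3.000e-02] F [-0.22 -0.37 -1.26] T [ 0.047 -0.021 -0.036] 0.003 0.379
```

>>> step_arm([
  [[0, 0, 0], [0, 0, 2.5], 10],
  [[0, 0, 0], [0, 0, 0], 10],
  [[0, 0, 0], [0, 0, 0], 10],
])

```text
time: 14.88
position: [0.5778, 0.2293, 0.1565]
tool_rot: [0.378, 3.118, 0.002]
ft_force: [-0.5, -0.5, -0.9]
grip_width: 0.376
```

```bash
python3 f.py
```

```text
14.88 tip [-3.739e+01  4.300e-01  5.946e+01  6.000e-02  7.000e-02  3.000e-02] F [-0.4  -0.63 -0.87] T [ 0.068 -0.015  0.038] 0.005 0.376
```

>>> step_arm([
  [[0, 0, 0], [0, -0.4, 2.5], 10],
  [[0, 0, 0], [0, 0, 0], 10],
  [[0, 0, 0], [0, 0, 0], 10],
])

```text
time: 15.13
position: [0.5778, 0.2292, 0.154]
tool_rot: [0.378, 3.117, 0.003]
ft_force: [0.1, -0.1, -0.8]
grip_width: 0.38
```

```bash
python3 f.py
```

```text
15.13 tip [-3.727e+01  3.500e-01  5.698e+01  8.000e-02  1.000e-01  2.000e-02] F [ 0.13 -0.07 -0.83] T [0.028 0.053 0.05 ] 0.004 0.38
```

>>> step_arm([
  [[0, 0, 0], [0, 0, 2], 10],
  [[0, 0, 0], [0, 0, 0], 10],
  [[0, 0, 0], [0, 0, 0], 10],
])

```text
time: 15.38
position: [0.578, 0.2293, 0.1523]
tool_rot: [0.378, 3.117, 0.003]
ft_force: [0.2, -0.6, 0.2]
grip_width: 0.382
```

```bash
python3 f.py
```

```text
15.38 tip [-3.705e+01  5.200e-01  5.527e+01  1.000e-01  1.300e-01  1.000e-02] F [ 0.34 -0.55  0.24] T [-0.006  0.057  0.033] 0.002 0.382
```

>>> step_arm([
  [[0, 0, 0], [0, -0.4, 2], 10],
  [[0, 0, 0], [0, 0, 0], 10],
  [[0, 0, 0], [0, 0, 0], 10],
])

```text
time: 15.63
position: [0.5782, 0.2292, 0.1508]
tool_rot: [0.377, 3.116, 0.005]
ft_force: [-0.0, -0.5, 0.0]
grip_width: 0.381
```

```bash
python3 f.py
```

```text
15.63 tip [-3.676e+01  6.100e-01  5.380e+01  1.400e-01  1.900e-01  1.000e-02] F [ 0.08 -0.49  0.04] T [ 0.024  0.103 -0.   ] 0.003 0.381
```

>>> step_arm([
  [[0, 0, 0], [0, 0, 2], 10],
  [[0, 0, 0], [0, 0, 0], 10],
  [[0, 0, 0], [0, 0, 0], 10],
])

```text
time: 15.88
position: [0.5785, 0.2293, 0.1494]
tool_rot: [0.377, 3.115, 0.005]
ft_force: [-0.5, 0.1, 2.5]
grip_width: 0.377
```

```bash
python3 f.py
```

```text
15.88 tip [-36.47   0.82  52.41   0.18   0.22   0.  ] F [-0.45 -0.05  2.52] T [0.003 0.134 0.018] 0.002 0.377
```

```bash
python3 gap.py d; python3 - <<'E'
from h import *
s=load("sided"); im=s["frame"][110:142,230:262,::-1]
im=cv2.resize(im,None,fx=18,fy=18,interpolation=cv2.INTER_LANCZOS4).astype(float)
im=np.clip((im-50)*2.6,0,255).astype(np.uint8); cv2.imwrite("pics/gz3.png",im)
for n in("sideb","sided"):
    g=load(n)["frame"][:,:,1].astype(int)
    for v in (132,133,134,135,136): print(n,v,g[v,236:250])
E
python3 f.py
```

```text
15.8833 [-36.47   0.82  52.41   0.18   0.22   0.  ] [-0.45304997  0.05550895  2.51513256] 0.0022699866225290187
15.9833 [-3.644e+01  7.900e-01  5.243e+01  1.800e-01  2.200e-01  1.000e-02]
sideb 132 [115 115 107  98  97 106 112  98 100 101 109 110  74  78]
sideb 133 [116 115 109 102  98 105 112 102 100 102 108 110  72  80]
sideb 134 [115 114 110 102  99 104 112 103 100 102 107 111  72  66]
sideb 135 [116 116 112 105  99 103 113 107 103 101 108 112  80  76]
sideb 136 [119 118 113 107 101 103 115 106 101  99 108 114  83  81]
sided 132 [116 115 108  98  97  96  94  93  99 105 135 117  71  54]
sided 133 [116 114 109 100  97  98  94  94  99 110 152 123  71  55]
sided 134 [116 117 110 103  99 100  95  94  98 109 147 121  74  56]
sided 135 [117 116 114 104  99 103  97  92  99 105 131 118  80  61]
sided 136 [119 119 114 106 101 100  99  95  99 101 112 112  81  61]
15.98 tip [-3.644e+01  7.900e-01  5.243e+01  1.800e-01  2.200e-01  1.000e-02] F [ 0.25 -0.15  1.46] T [-0.023  0.144  0.073] 0.002 0.38
```

View pics/gz3.png

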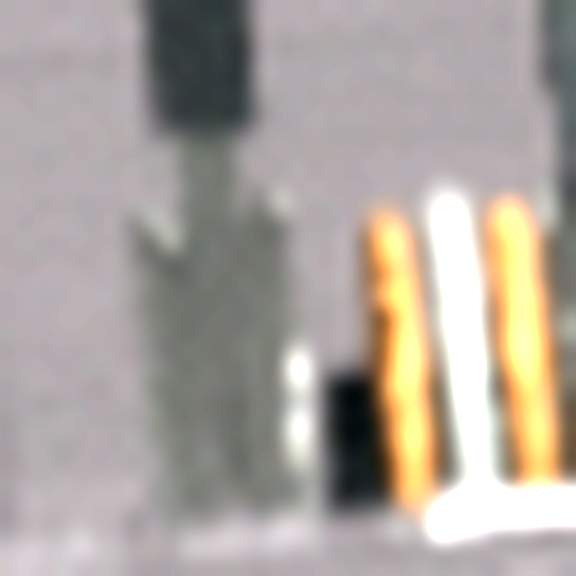

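>>> step_arm([
  [[0, 0, 0], [0, -0.3, 2.5], 10],
  [[0, 0, 0], [0, 0, 2], 10],
  [[0, 0, 0], [0, 0, 0], 10],
])

```text
time: 16.23
position: [0.5795, 0.2292, 0.1471]
tool_rot: [0.377, 3.113, 0.008]
ft_force: [-1.2, 0.4, -1.4]
grip_width: 0.385
```

```bash
python3 f.py
```

```text
16.23 tip [-3.530e+01  1.130e+00  5.007e+01  3.000e-01  3.300e-01  1.000e-02] F [-1.3   0.05 -1.43] T [-0.042  0.347  0.014] 0.007 0.385
```

>>> step_arm([
  [[0, 0, 0], [0, 0, 2.5], 10],
  [[0, 0, 0], [0, 0, 2], 10],
  [[0, 0, 0], [0, 0, 0], 10],
])

```text
time: 16.48
position: [0.5801, 0.2293, 0.1451]
tool_rot: [0.377, 3.111, 0.01]
ft_force: [-2.1, -0.2, -0.8]
grip_width: 0.378
```

```bash
python3 f.py
```

```text
16.48 tip [-3.459e+01  1.520e+00  4.809e+01  3.800e-01  4.200e-01  1.000e-02] F [-2.   -0.7  -0.81] T [-0.037  0.538  0.044] 0.01 0.378
```

>>> step_arm([
  [[0.3, 0.3, 0], [1.2, -1, 0], 10],
  [[0.1, 0.1, 0], [1.2, -0.5, 0], 10],
  [[0, 0, 0], [0, 0, 0], 10],
  [[0, 0, 0], [0, 0, 0], 10],
])

```text
time: 16.82
position: [0.5785, 0.2298, 0.1451]
tool_rot: [0.376, 3.117, 0.004]
ft_force: [0.1, 1.4, 1.9]
grip_width: 0.381
```

```bash
python3 f.py; python3 gap.py e; python3 f.py; python3 - <<'E'
from h import *
s=load("sidee"); im=s["frame"][95:142,225:262,::-1]
im=cv2.resize(im,None,fx=12,fy=12,interpolation=cv2.INTER_LANCZOS4).astype(float)
im=np.clip((im-50)*2.6,0,255).astype(np.uint8); cv2.imwrite("pics/gz4.png",im)
E
```

```text
16.82 tip [-3.668e+01  1.240e+00  4.809e+01  1.000e-01  1.600e-01 -3.000e-02] F [-0.19  1.39  1.94] T [ 0.132  0.035 -0.01 ] 0.004 0.381
16.8167 [-3.668e+01  1.240e+00  4.809e+01  1.000e-01  1.600e-01 -3.000e-02] [0.14936552 1.39516448 1.94275772] 0.003710051153098478
16.9167 [-3.685e+01  1.170e+00  4.806e+01  8.000e-02  1.600e-01 -3.000e-02]
16.92 tip [-3.685e+01  1.170e+00  4.806e+01  8.000e-02  1.600e-01 -3.000e-02] F [ 0.03 -0.27  1.88] T [ 0.139 -0.016  0.04 ] 0.002 0.377
```

View pics/gz4.png

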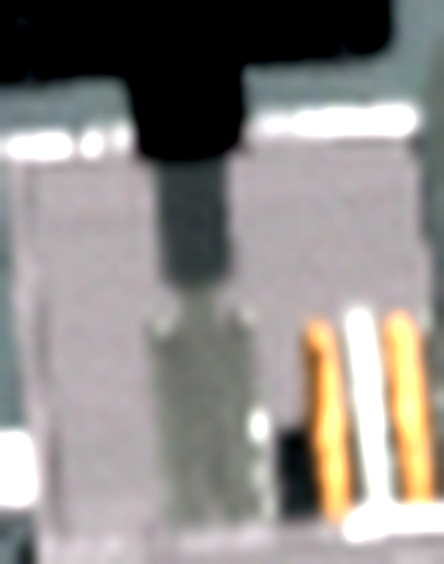

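>>> step_arm([
  [[0, 0.1, 0], [0.5, -0.5, 3], 10],
])

```text
time: 17.0
position: [0.579, 0.2297, 0.1438]
tool_rot: [0.376, 3.116, 0.006]
ft_force: [0.1, 0.4, 12.4]
grip_width: 0.383
```

```bash
python3 f.py
```

```text
17.0 tip [-3.621e+01  1.380e+00  4.681e+01  1.200e-01  2.500e-01 -3.000e-02] F [ 0.02  0.4  12.43] T [-0.012  0.131  0.007] 0.053 0.383
```

>>> step_arm([
  [[0, 0.1, 0], [0.7, -0.3, 3], 10],
])

```text
time: 17.08
position: [0.5795, 0.2297, 0.143]
tool_rot: [0.377, 3.115, 0.009]
ft_force: [-0.4, -0.6, 12.7]
grip_width: 0.373
```

```bash
python3 f.py
```

```text
17.08 tip [-3.555e+01  1.660e+00  4.602e+01  1.700e-01  3.600e-01 -2.000e-02] F [-0.22 -0.69 12.75] T [-0.384  0.308 -0.054] 0.038 0.373
```

>>> step_arm([
  [[0, 0, 0], [0, 0, 0], 10],
  [[0, 0, 0], [0, 0, 0], 10],
])

```text
time: 17.25
position: [0.5791, 0.2296, 0.1431]
tool_rot: [0.377, 3.116, 0.009]
ft_force: [-0.5, 0.4, 1.4]
grip_width: 0.382
```

```bash
python3 f.py
```

```text
17.25 tip [-36.1    1.48  46.07   0.11   0.36  -0.  ] F [-0.61  0.23  1.37] T [0.189 0.141 0.015] 0.003 0.382
```

>>> step_arm([
  [[0.2, 0.1, 0], [0.6, -0.3, 0], 10],
  [[0, 0, 0], [0, 0, 0], 10],
  [[0, 0, 0], [0, 0, 0], 10],
  [[0, 0, 0], [0, 0, 0], 10],
])

```text
time: 17.58
position: [0.5788, 0.2298, 0.1431]
tool_rot: [0.377, 3.118, 0.005]
ft_force: [0.5, -0.5, 3.3]
grip_width: 0.377
```

```bash
python3 f.py; python3 look.py f; python3 f.py;  python3 - <<'E'
from h import *
for k in("sidea","sidef"):
    s=load(k); im=s["frame"][90:145,222:277,::-1]
    im=cv2.resize(im,None,fx=10,fy=10,interpolation=cv2.INTER_LANCZOS4).astype(float)
    im=np.clip((im-40)*2.2,0,255).astype(np.uint8); cv2.imwrite("pics/z_%s.png"%k,im)
    g=s["frame"][:,:,1].astype(int)
    for v in(126,127,128,134,136): print(k,v,g[v,236:262])
# gauge tilt from depth in side view, hatch angle
s=load("sidef");P=cloud(s)-O
B=Rt(YAW).as_matrix(); ex=-B[:,0];ey=B[:,1]
X,Y,Z=P@ex*1000,P@ey*1000,P[...,2]*1000
m=(X>10)&(X<70)&(abs(Y)<55)&(Z>125)&(Z<205)
c=np.polyfit(Z[m],X[m],1); print("hatch angle",np.pi/2+np.arctan(c[0]),m.sum())
# bystanders: compare with start
a=load("side0")["frame"].astype(int);b=s["frame"].astype(int)
cv2.imwrite("pics/full_f.png",s["frame"][:,:,::-1])
E
```

```text
17.58 tip [-3.653e+01  1.320e+00  4.607e+01  5.000e-02  1.700e-01 -2.000e-02] F [ 0.55 -0.36  3.28] T [0.22  0.069 0.009] 0.002 0.377
17.5833 [-3.653e+01  1.320e+00  4.607e+01  5.000e-02  1.700e-01 -2.000e-02] [ 0.45361314 -0.4792506   3.28139923] [-0.70751957  0.29894697  0.35047411  1.61212684 -0.10890822  1.24697878
  0.99340914] 0.3766015783654214
side 193 79
top 109 153
17.68 tip [-3.659e+01  1.360e+00  4.610e+01  5.000e-02  1.800e-01 -2.000e-02] F [0.07 0.85 2.8 ] T [ 0.187 -0.041  0.008] 0.001 0.377
sidea 126 [116 109  99  95  98 112 106 101  99 100 112 115 116 113 107 151 156 120
 142 185 159 114 154 151 106  94]
sidea 127 [116 108 100  95  95 111 108  98  98 103 110 115 116 114 106 146 155 126
 142 187 161 108 152 157 109 107]
sidea 128 [116 110 101  97  97 111 107  98  99 102 111 115 115 115 103 136 156 129
 135 186 167 110 159 165 113 112]
sidea 134 [115 115 109 101  98 102 112 103 101 100 107 112  78  95  99  92 142 141
  92 137 165 130 103 137 131  87]
sidea 136 [118 117 114 107  99 102 116 106 101 100 106 119  85  92  93  84 129 133
  99 128 164 144 109 135 134 109]
sidef 126 [117 109 100  95  93  94  97  96  96 100 109 117 118 114  97  97 146 120
 143 186 160 115 154 153 106  95]
sidef 127 [116 108 101  96  95  96  96  96  97 100 107 117 117 114  97  97 146 124
 142 188 162 108 154 159 111 109]
sidef 128 [117 112 102  97  95  96  95  96  98  99 109 115 117 116  98  94 130 124
 138 188 170 111 158 166 116 115]
sidef 134 [117 116 110 103  97 100  93  94  97 102 106 110  73  58  60  86 143 141
  92 138 167 131 104 138 132  87]
sidef 136 [119 119 115 109 101 101  99  98  95 100 106 122  84  62  60  74 125 132
 100 129 165 143 109 136 135 109]
hatch angle 1.952080933370147 496
```

View pics/z_sidef.png

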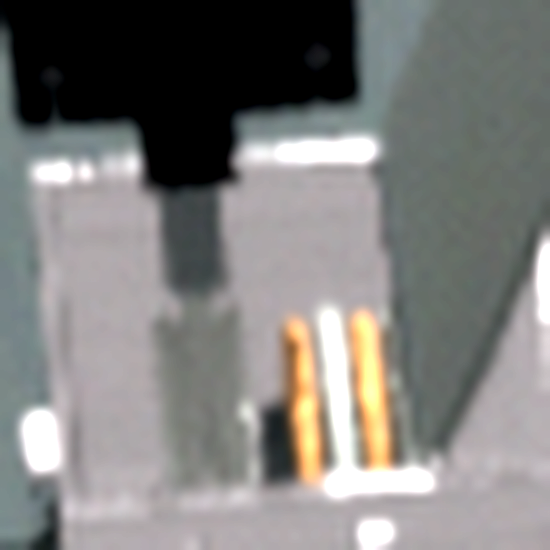

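View pics/full_f.png

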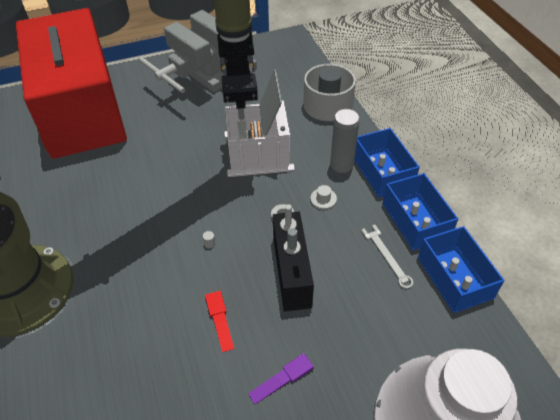

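```bash
python3 -c "
from bench import order
print(order.close_job())"; python3 f.py
```

```text
the job is handed in; nothing more can be done
None
the job is handed in; nothing more can be done
```

I took the gauge from the rack and levered the hatch open with its blade. I then slid the blade straight down between the plates until it dragged, and handed the job in at about 17.7 s, still gripping it upright. No verdict was reported.

**Last checks:**
- **Hatch:** open at 1.95 rad.
- **Gauge pose:** tip about 44 mm below `backing_face` and 1.4 mm off the plates' middle. Tilt and squareness are under 0.2° by the tool pose, not measured on the blade itself.
- **Contact:** in the side view the blade fills the gap. Downward drag was about 13 N while moving. At rest the vertical force was 3 N and the net sideways force about zero. I could not measure the push on each plate separately.
- **Pressure plate:** pushed back about 0.5 mm judging by its image edge. From the depth at which drag began I make it 0.9 to 1.1 mm. The two estimates disagree but both are under the 2 mm limit.
- **Bystanders:** none had visibly moved in the last side picture.

**Deviations on the way:**
- The blade pressed the hatch against its stop with about 40 N for a moment before I backed off.
- The tool drifted up to 2 mm sideways while descending in the gap. I corrected it before handing in.

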